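# Snap a pipe clamp shut in the bench pincers

### The job

Stand the pipe tail whose clamp is still open in the square nest of the clamping station, with its two clamp lugs between the jaws of the pincers. Then push the free pincer handle towards the fixed one until the clamp's resistance peaks and gives as it snaps shut, pushing no harder than that takes and stopping at once, and let the handle spring back open. Leave the tail standing in the nest, work the lugs only with the pincers, and do not disturb the other things on the bench.

Things in the scene. Friction and masses are not known exactly. Their poses are not given: they have to be found in the camera images.
- station: Clamping station, fixed to the bench: pale board 200 x 370 x 18 mm with a grey nest block and blue-handled steel pincers lying flat above it, nothing higher than 80 mm. Origin at bench level, z up; the board spans x -110 to +90, y -180 to +190. Nest centre at (0, 126), pincers' vertical pivot at (0, 30). Jaws point to +y, handles to -y; the fixed handle (x = 36) is strapped down.
- nest (a point): Centre of the nest floor (18 mm above the bench), axes as the station's. A square pocket 41 x 41 mm in a 12 mm high block, rim bevelled 3 mm, for the tail's 36 mm foot. Seated right, the tail's axes lie along the station's, its lugs pointing to -y between the jaws.
- fixed_jaw (a point): Face of the steel nub on the fixed jaw, 62 mm above the bench, looking to the station's +x. The fixed lug comes to bear on it; a centred tail leaves 2 mm between them.
- lever: Free half of the pincers. Origin on its vertical hinge (the pivot), 62 mm above the bench, z up. Its blue handle is a bar 18 mm wide, 20 mm high along own y from -63 to -193 mm at own x = -36. Open it stands at -0.36 rad from the station's axes; it closes counter-clockwise seen from above (handle towards the station's +x). A weak spring (1 to 2 N at the handle) opens it again.
- lever_grip (a point): Mid-height of the free handle (62 mm above the bench), own (-36, -165) mm from the pivot: push here, on the side facing the station's -x. It moves freely for 30 to 75 mm (1 to 2 N); then within 15 mm the push climbs to a peak of about 10 N, drops to 1 to 4 N as the clamp snaps, and some 2 mm further the jaw stands hard against the shut clamp and force climbs fast. Over 16 N spoils the clamp.
- screw_tip (a point): Where the free jaw's steel-tipped brass screw meets the clamp: nominal centre of its ball tip (radius 6 mm), own (10, 65) mm from the pivot, axes as the lever's. The screw is set differently each time, up to 8 mm in or out (20 mm at the handle); its setting is not measured, so the clamp may snap anywhere from -0.11 to +0.17 rad of lever angle to the station.
- tail: Pipe tail to be clamped (no green ring), loose, about 0.28 kg, standing: square brass foot 36 x 36 x 24 mm, white pipe of 24 mm diameter up to 130 mm, a steel clamp band 36 to 52 mm up. Origin under the centre of the foot, z up the pipe. The clamp's two upright lugs (4 mm thick, 14 mm high, centre 44 mm up) stick out to its -y, reaching 37 mm from the pipe's axis; apart by 8 mm they are 16 mm wide in all (own x -6 to +10).
- tongue: The moving lug of that tail's clamp, on the tail's +x side; origin at its middle, axes as the tail's. It slides towards the fixed lug: in the tail's frame its x is 8 mm when open, 2.2 mm when snapped shut; once 5 mm along it snaps the last bit by itself and stays.
- tail_done_a: Bystander: a finished tail of the same make, its lugs already shut (2 mm apart instead of 8) and a green marker ring round its pipe, 88 to 98 mm up; stands on the bench. Origin under its foot.
- tail_done_b: Bystander: another finished tail with a green marker ring, standing in the grey tray at the right. Origin under its foot.
- wrench: Bystander: a wrench lying beyond the station.
- tape_measure: Bystander: a yellow tape measure, 66 x 34 x 64 mm.
- tape_roll: Bystander: a grey roll of tape, 100 mm across, 48 mm high.
- mug: Bystander: a white mug, 90 mm high.
- spray_can: Bystander: a spray can, 58 mm across, 170 mm high.
- clamp_box: Bystander: an open carton of clamps, 90 x 120 x 40 mm.

How it is judged:
By the outcome, as a careful person would: the job done as asked, in the order asked, and still so for the second after the job is handed in, with the robot touching nothing.
It also fails if it takes over 69 s, if anything falls off the work surface, if the arm or the gripper's body presses on something with over 40 N, if the wrist force passes 120 N, or if a joint passes its speed limit or range.

### The arm

A 6-joint arm with a two-finger parallel gripper is mounted at the origin on the work surface. World frame = base frame: x ahead of the robot, y to its left, z up, the work surface at z = 0. Lengths are in mm, angles in rad, forces in N, time in s.
With the tool pointing down it reaches from about 350 to 975 mm from the base axis. Payload 7.1 kg.
Tool frame: the origin (TCP) lies at the centre of the arm's flange, where the gripper is bolted on; the fingertips stand 182 mm ahead of it and the grasp point (between the pads) lies 163 mm ahead of it; x points along the fingers, y is the direction in which the jaws open and shut, and the axes are right-handed (so a half turn about x gives the same grasp; the last joint's range is limited). The gripper opens to 88 mm and grips with 3 to 60 N. Pads are 20 mm wide; open, the fingers measure 115 mm over their backs; the gripper's body (75 mm by 178 mm) begins 61 mm behind the grasp point.
Start: joints at [1.316, 0.423, 1.63, -0, 1.089, -0.019], TCP at [145.982, 607.697, 404.675] pointing down, gripper open.
Joint ranges: [-3, 3], [-0.9, 2.11], [0.09, 2.58], [-1.31, 4.45], [0.11, 2.69], [-2.54, 2.54]. Speed limits (rad/s): [2.39, 2.39, 3.01, 3.14, 3.14, 3.14].

### API

Orientations are given as a rotation vector (axis times angle).
In Python, from workcell import readout, viewer, workorder, models gives the robot as it stands. The module is installed in compiled form; this text tells all that it offers.
- The arm moves only by the tool apply_moves, never from a script. Its argument "commands" is a list that holds one entry, the list of rows, each a list of 4 numbers: the shift along the world's x, y, z in m, then the turn about the world's z in rad. A call has 1 to 8 rows; each row is the pose to reach, as a shift and turn from the pose commanded when the call began; what a row does not reach only later rows make up. A row lasts 1/8 s, in which the tool goes at most 62.5 mm and 10.7 degrees, less where a joint would pass 70% of its speed; a pose out of reach is approached as far as the arm can. A call with a gripper value outside its range is refused whole. "gripper" is the finger opening in m, from 0 to 0.0878, set as the call begins (left out, the last holds). The fingers move at their own pace and stop on an object; the grip force is fixed at half the most. Time passes only in rows, so rows that repeat a pose let the fingers close. It gives the time, the measured TCP pose, the force and the opening at its end, in the units of the state.
- readout.get_obs(): the state, without advancing time (a new reading comes with each control period).
- viewer.get_image(name): name is "scene" or "top" or "wrist"; returns a dict with "color" (400x640x3 uint8, red, green, blue), "vertical_fov" (degrees; the focal length in pixels is half the picture's height over the tangent of half this angle, whatever the lens; pixels are square), "cx", "cy" (the principal point, pixels), "D" ([k1, k2, p1, p2, k3] as OpenCV has them; the pictures are not rectified), "rvec" (rotation vector, rad) and "tvec" (3), from world to camera coordinates, as OpenCV has them. Camera axes: x right, y down, z forward; pixel columns grow to the right and rows downward; lengths in mm; the calibration is good to about 2 mm. A picture is of the moment at which its call begins. There is no depth.
- workorder.close_job(): hands the job in, once; it reports no verdict.
Trained networks look in the newest picture that a camera, given by its name, has taken for a name from the list of things; names that differ only in an ending like _2 or _b are one class to them, and where a whole thing is asked for, a point or a joint stands for the part that bears it (a point fixed in the world has none). Each returns a list of dicts, best first, with "conf" (0 to 1); they miss things now and then, are a little off and sometimes report something else, mostly with a low value. They report only what shows in the picture. A call takes as long as a camera call.
- models.search_frame(camera, label): "position" ([x, y, z] in mm, in world coordinates, good to about 4 mm: the middle of the surface that is visible of it).
- models.place_of(camera, label): "position" ([x, y, z] in mm, in world coordinates, good to about 4 mm: a listed point, or the origin of a listed thing).
The state is a dict: "t": time; "qpos": joint angles; "qvel": joint speeds; "joint_torque": joint torques, N m; "ee_pos": TCP position; "orientation": TCP orientation; "ft_force": force on the tool from outside, world axes, zero at the start; "moment": the same for the moment, N m; "width": finger opening in mm.
Only numpy, scipy, OpenCV 4.12 (cv2) and the standard library are available. Lean on these libraries where they do the work, as an engineer would, in place of code of your own. Each camera call takes 0.05 s, during which the arm holds its last target.

## Working session

There is one attempt and no reset: what is moved stays moved. The work goes in short steps, Python scripts to look and compute and a tool call to move; the robot and the scene stay as the last step left them, time stands still between calls to the robot, and variables do not carry over. Pictures are saved under pics/ and viewed, and the job is handed in when it is done.

Besides the shell and the picture viewer there is one more tool, called after "Request:" by a JSON object that holds its "fn" and its "kwargs", one argument or row to a line. apply_moves: Moves the arm, as the interface text tells. Its arguments: {"type":"object","properties":{"commands":{"type":"array","items":{"type":"array","items":{"type":"array","items":{"type":"number"}}}},"gripper":{"type":"number"}},"required":["commands"]}

```bash
mkdir -p pics
cat > h.py <<'E'
import numpy as np, cv2
from workcell import readout, viewer, workorder, models
def cam(im):
    f=200/np.tan(np.radians(im["vertical_fov"])/2)
    K=np.array([[f,0,im["cx"]],[0,f,im["cy"]],[0,0,1.]])
    return K,np.array(im["D"],float),np.array(im["rvec"],float),np.array(im["tvec"],float)
def proj(im,P):
    K,D,r,t=cam(im); return cv2.projectPoints(np.array(P,float).reshape(-1,1,3),r,t,K,D)[0].reshape(-1,2)
def unproj(im,uv,z):
    K,D,r,t=cam(im); R=cv2.Rodrigues(r)[0]
    n=cv2.undistortPoints(np.array(uv,float).reshape(-1,1,2),K,D).reshape(-1,2)
    d=np.c_[n,np.ones(len(n))]@R; c=-R.T@t
    return c+d*((z-c[2])/d[:,2])[:,None]
def save(im,name,crop=None,s=1):
    a=im["color"][:,:,::-1]
    if crop: a=a[crop[1]:crop[3],crop[0]:crop[2]]
    if s!=1: a=cv2.resize(a,None,fx=s,fy=s,interpolation=cv2.INTER_CUBIC)
    cv2.imwrite("pics/"+name+".png",a)
E
python3 - <<'E'
from h import *
np.set_printoptions(precision=3,suppress=True)
o=readout.get_obs(); print({k:np.round(v,3) for k,v in o.items()})
for c in ("scene","top","wrist"):
    im=viewer.get_image(c); save(im,c+"0"); print(c,im["vertical_fov"],im["D"])
for c in ("top","scene"):
    for l in ("station","nest","fixed_jaw","lever","lever_grip","screw_tip","tail","tongue","tail_done_a"):
        print(c,l,[(np.round(d["position"],1).tolist(),round(d["conf"],2)) for d in models.place_of(c,l)[:4]])
E
```

```text
{'t': np.float64(0.0), 'qpos': array([ 1.316,  0.424,  1.631, -0.   ,  1.089, -0.019]), 'qvel': array([ 0.   ,  0.001, -0.001, -0.   , -0.001, -0.002]), 'joint_torque': array([ -0.002, -54.461, -27.367,   0.064,   0.023,  -0.   ]), 'ee_pos': array([145.918, 607.434, 403.897]), 'orientation': array([ 0.184,  1.563, -0.186]), 'ft_force': array([ 0.309, -0.437,  0.249]), 'moment': array([0.029, 0.044, 0.014]), 'width': np.float64(87.529)}
scene 44.03162130191305 [-0.032  0.     0.     0.     0.   ]
top 50.73328731634728 [-0.004  0.     0.     0.     0.   ]
wrist 69.56397834402553 [-0.023  0.     0.     0.     0.   ]
top station [([588.7, -50.7, -0.2], 0.88), ([364.2, 278.9, -1.9], 0.73)]
top nest [([320.7, -394.4, 1.0], 0.75), ([604.6, 80.4, 18.6], 0.69)]
top fixed_jaw [([593.9, 43.7, 60.0], 0.76)]
top lever [([590.4, -17.3, 59.0], 0.77)]
top lever_grip [([481.4, -152.4, 62.7], 0.6)]
top screw_tip [([630.7, 35.7, 63.3], 0.69), ([321.6, -396.8, 1.5], 0.55)]
top tail [([363.9, 280.1, -1.0], 0.67)]
top tongue []
top tail_done_a [([531.2, -500.2, -2.7], 0.72), ([564.5, 337.8, 6.7], 0.63), ([587.0, -48.9, -0.4], 0.39)]
scene station [([584.4, -54.8, -4.1], 0.58)]
scene nest [([606.2, 79.3, 13.3], 0.7)]
scene fixed_jaw [([592.5, 46.5, 63.1], 0.62), ([375.5, 257.0, 43.8], 0.45)]
scene lever [([589.5, -19.4, 59.5], 0.8), ([373.9, 252.0, 41.6], 0.62)]
scene lever_grip [([480.3, -151.6, 64.5], 0.89)]
scene screw_tip [([631.1, 30.8, 59.8], 0.88)]
scene tail [([792.9, 21.5, -1.7], 0.73), ([360.8, 279.6, 1.6], 0.58), ([631.7, 469.9, -3.8], 0.49)]
scene tongue []
scene tail_done_a [([563.1, 342.0, 1.9], 0.84), ([528.9, -501.2, 3.6], 0.63)]
```

View pics/top0.png

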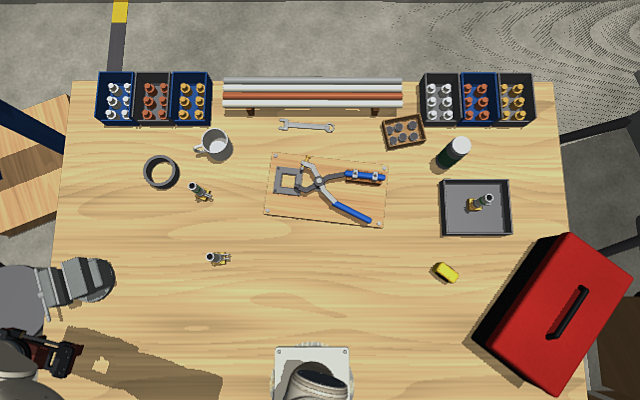

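View pics/scene0.png

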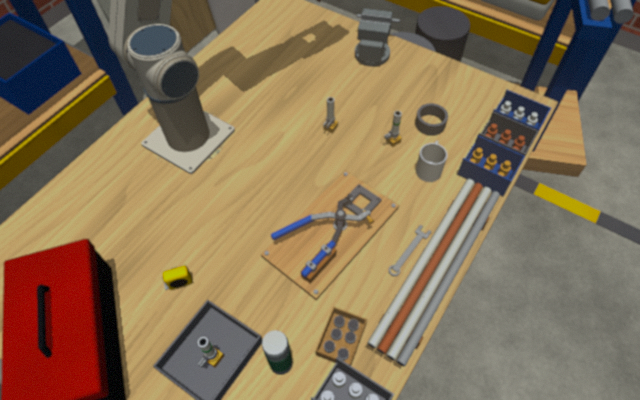

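View pics/wrist0.png

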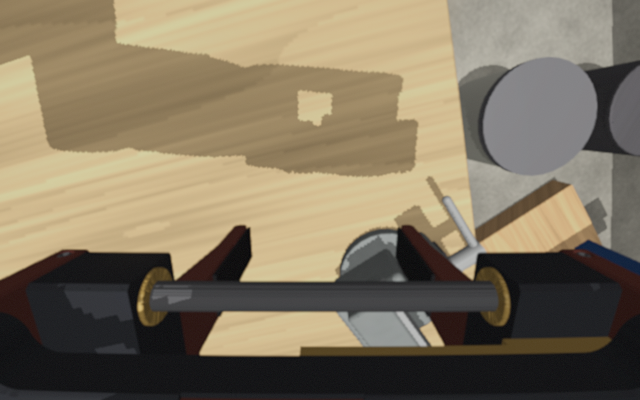

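Run:
```python
from h import *
im=viewer.get_image("top"); save(im,"top_z1",(150,140,270,280),5)
save(im,"top_z2",(255,140,395,235),5)
im=viewer.get_image("scene"); save(im,"sc_z1",(310,80,420,160),7)
save(im,"sc_z2",(255,165,405,300),5)
```

```text
(no output)
```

View pics/top_z1.png

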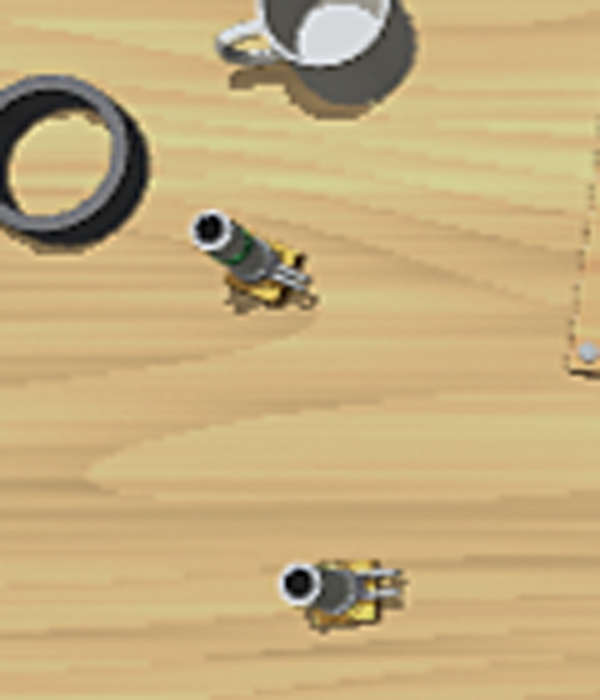

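View pics/top_z2.png

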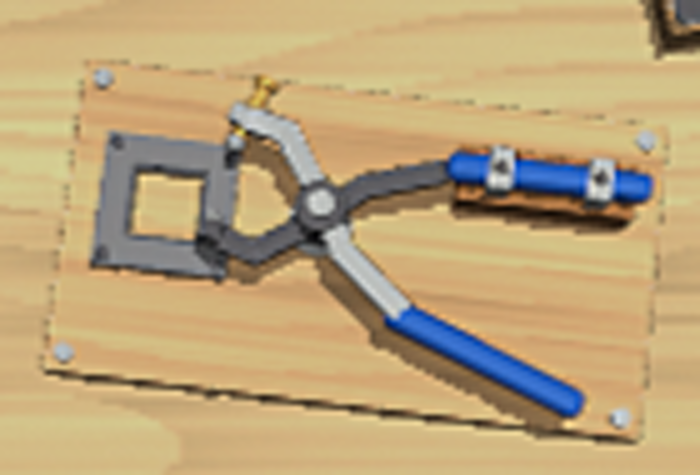

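View pics/sc_z1.png

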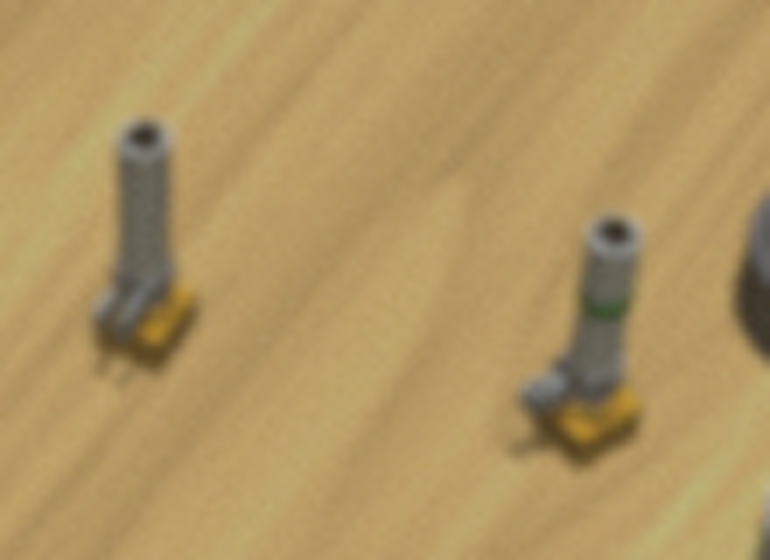

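View pics/sc_z2.png

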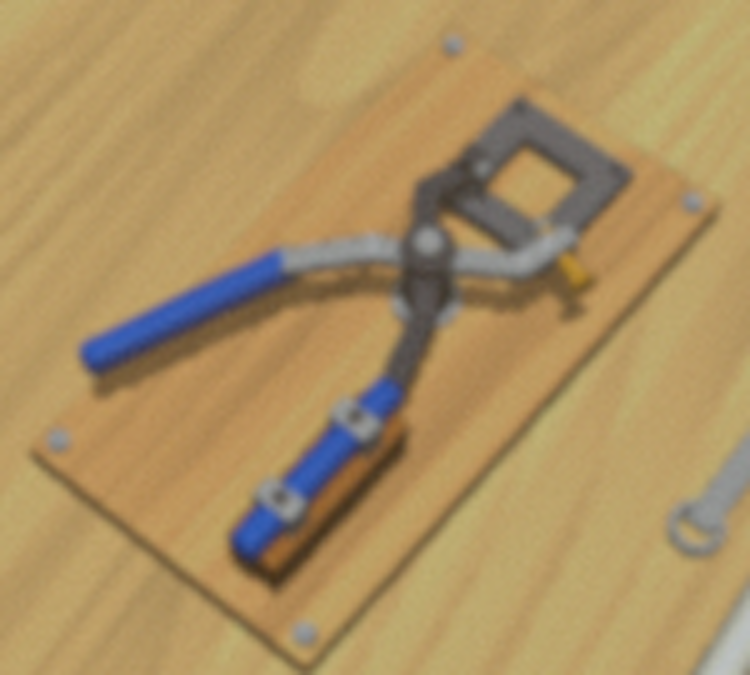

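Run:
```python
from h import *
from scipy.spatial.transform import Rotation as R
np.set_printoptions(precision=3,suppress=True)
o=readout.get_obs(); Rt=R.from_rotvec(o["orientation"]).as_matrix(); print("t",o["t"],"tool axes cols\n",Rt)
im=viewer.get_image("wrist"); K,D,r,t=cam(im); Rc=cv2.Rodrigues(r)[0]; c=-Rc.T@t
print("cam in tool",Rt.T@(c-o["ee_pos"]),"\ncam axes in tool (rows x,y,z)\n",Rc@Rt)
print("look",Rc[2])
```

```text
t 1.15 tool axes cols
 [[-0.     0.234  0.972]
 [-0.     0.972 -0.234]
 [-1.    -0.    -0.   ]]
cam in tool [ 19.856   0.13  -69.666] 
cam axes in tool (rows x,y,z)
 [[ 0.     1.     0.   ]
 [-0.254 -0.     0.967]
 [ 0.967 -0.001  0.254]]
look [ 0.247 -0.06  -0.967]
```

Request:
{"fn": "apply_moves", "kwargs": {
  "commands": [
    [[0.03, -0.045, 0, 0.02], [0.06, -0.09, 0, 0.04], [0.09, -0.14, 0, 0.08], [0.12, -0.19, 0, 0.12], [0.155, -0.24, 0, 0.12], [0.185, -0.29, 0, 0.12], [0.2, -0.32, 0, 0.12], [0.2, -0.328, 0, 0.12]]
  ]
}}

```text
t: 2.2
ee_pos: [346.6, 278.3, 404.9]
orientation: [0.093, 1.569, -0.093]
ft_force: [-0.1, 0.3, 0.4]
width: 87.5
```

Run:
```python
from h import *
np.set_printoptions(precision=3,suppress=True)
o=readout.get_obs(); print(o["t"],o["ee_pos"],o["ft_force"])
im=viewer.get_image("wrist"); save(im,"w1")
for l in ("tail","tongue"):
  for f in (models.place_of,models.search_frame):
    print(l,[(np.round(d["position"],1).tolist(),round(d["conf"],2)) for d in f("wrist",l)[:3]])
```

```text
2.2 [346.633 278.301 404.864] [-0.075  0.254  0.444]
tail [([362.3, 279.5, 1.2], 0.73)]
tail [([354.2, 282.6, 70.1], 0.92)]
tongue []
tongue [([565.4, 116.5, 20.7], 0.7), ([617.0, 420.5, 12.4], 0.33)]
```

View pics/w1.png

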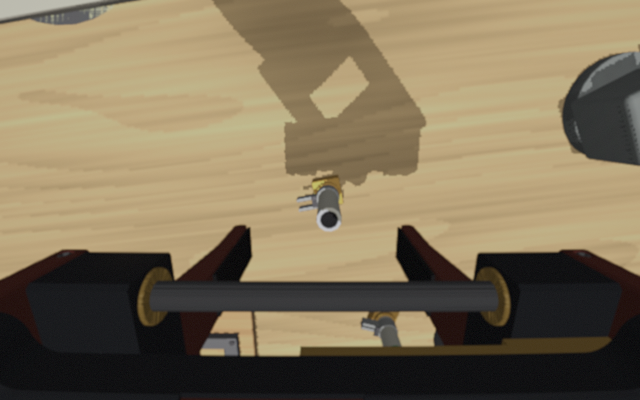

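Run:
```python
from h import *
im=viewer.get_image("wrist"); save(im,"w1z",(280,160,370,240),8)
```

```text
(no output)
```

View pics/w1z.png

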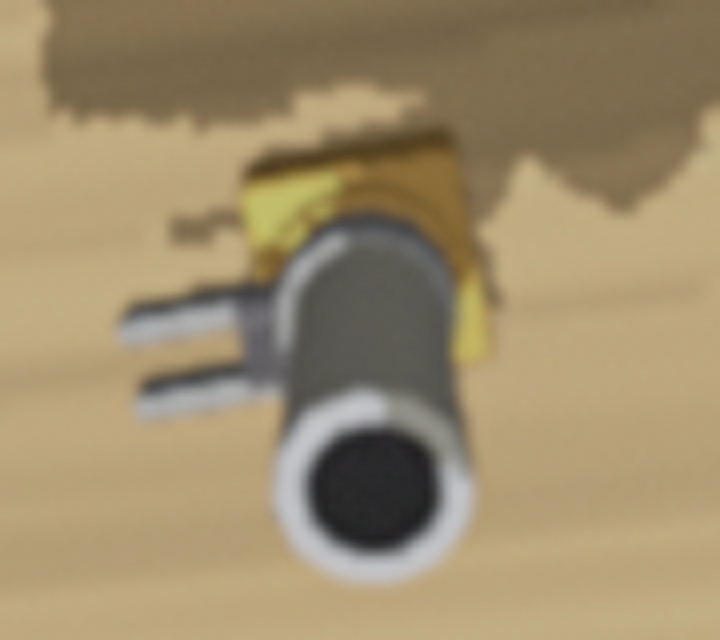

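```bash
cat > fit.py <<'E'
from h import *
from scipy.optimize import least_squares
def T(pose,P):
    x,y,a=pose; P=np.array(P,float); c,s=np.cos(a),np.sin(a)
    return np.c_[c*P[:,0]-s*P[:,1]+x, s*P[:,0]+c*P[:,1]+y, P[:,2]]
E
python3 - <<'E'
from fit import *
np.set_printoptions(precision=3,suppress=True)
im=viewer.get_image("wrist")
z=lambda p:np.array(p)/8.+[280,160]
for p,h in (((375,487),130),((250,178),24),((450,150),24),((488,358),24),((122,333),51),((240,311),51),((138,410),51),((250,388),51)):
    print(p,h,unproj(im,[z(p)],h)[0])
mod=[(0,0,130),(-18,-18,24),(-18,18,24),(18,18,24),(-4,-37,51),(8,-37,51)]
uv=z([(375,487),(250,178),(450,150),(488,358),(122,333),(138,410)])
r=least_squares(lambda q:(proj(im,T(q,mod))-uv).ravel(),[362,280,0],loss="soft_l1"); print(r.x,"\n",(proj(im,T(r.x,mod))-uv))
mod2=mod
# overlay
a=im["color"][:,:,::-1].copy(); a=cv2.resize(a[160:240,280:370],None,fx=8,fy=8,interpolation=cv2.INTER_CUBIC)
def line(P):
    p=((proj(im,T(r.x,P))-[280,160])*8).astype(int); cv2.polylines(a,[p],True,(0,0,255),1)
line([(-18,-18,24),(18,-18,24),(18,18,24),(-18,18,24)]);line([(-18,-18,0),(18,-18,0),(18,18,0),(-18,18,0)])
th=np.linspace(0,6.28,30); line(np.c_[12*np.cos(th),12*np.sin(th),0*th+130])
for x0 in (-6,6): line([(x0,-37,51),(x0+4,-37,51),(x0+4,-12,51),(x0,-12,51)])
cv2.imwrite("pics/fit1.png",a)
E
```

```text
(375, 487) 130 [364.019 281.857 130.   ]
(250, 178) 24 [346.505 264.962  24.   ]
(450, 150) 24 [345.641 297.12   24.   ]
(488, 358) 24 [380.532 299.721  24.   ]
(122, 333) 51 [362.58  244.679  51.   ]
(240, 311) 51 [361.218 262.72   51.   ]
(138, 410) 51 [374.834 245.406  51.   ]
(250, 388) 51 [373.322 262.704  51.   ]
[364.136 281.714   0.06 ] 
 [[-0.138  0.134]
 [-1.715  0.776]
 [ 1.108 -0.561]
 [ 0.836  0.267]
 [-0.138 -0.15 ]
 [-0.17  -0.363]]
```

View pics/fit1.png

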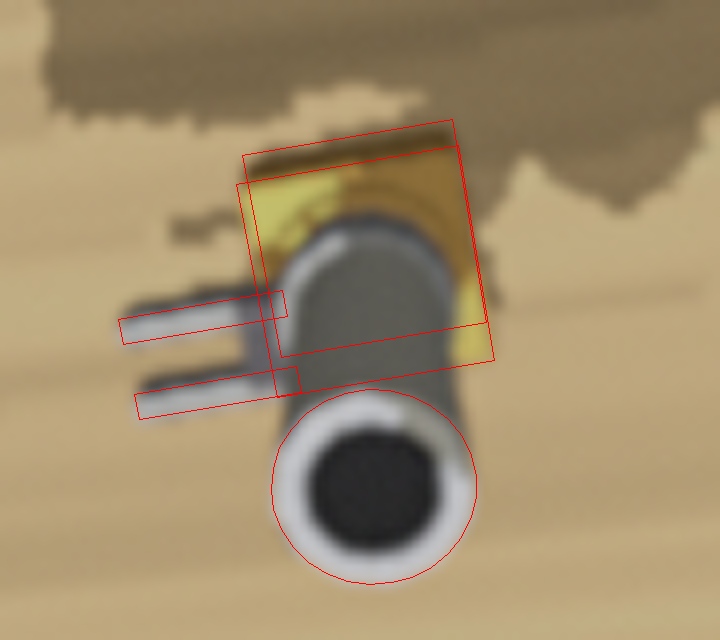

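Request:
{"fn": "apply_moves", "kwargs": {
  "commands": [
    [[0.01, 0.001, -0.04, 0.09], [0.018, 0.002, -0.08, 0.18], [0.018, 0.002, -0.12, 0.18], [0.018, 0.002, -0.14, 0.18], [0.018, 0.002, -0.147, 0.18], [0.018, 0.002, -0.147, 0.18], [0.018, 0.002, -0.147, 0.18]]
  ],
  "gripper": 0.06
}}

```text
t: 3.42
ee_pos: [364.2, 282.1, 258.5]
orientation: [-0.05, 1.569, 0.051]
ft_force: [-0.5, -0.0, 0.9]
width: 60.0
```

Run:
```python
from fit import *
np.set_printoptions(precision=3,suppress=True)
o=readout.get_obs(); print(o["t"],o["ee_pos"],o["ft_force"],o["orientation"],o["width"])
im=viewer.get_image("wrist"); save(im,"w2")
```

```text
3.425 [364.234 282.119 258.521] [-0.54  -0.034  0.933] [-0.05   1.569  0.051] 59.99852608540935
```

View pics/w2.png

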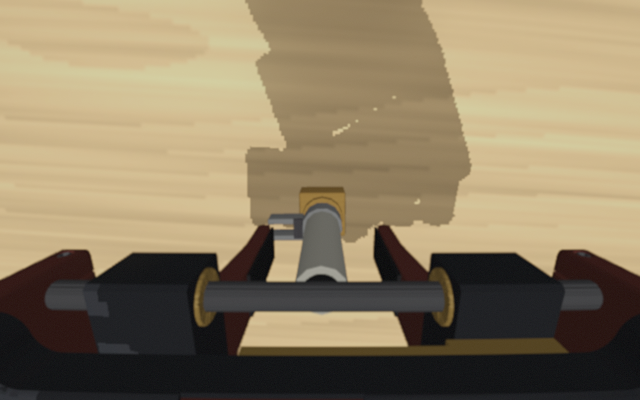

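Request:
{"fn": "apply_moves", "kwargs": {
  "commands": [
    [[0, 0, 0, 0], [0, 0, 0, 0], [0, 0, 0, 0], [0, 0, 0, 0]]
  ],
  "gripper": 0.018
}}

```text
t: 3.98
ee_pos: [364.0, 281.7, 257.7]
orientation: [-0.05, 1.57, 0.05]
ft_force: [-0.3, -3.0, -2.5]
width: 24.0
```

Request:
{"fn": "apply_moves", "kwargs": {
  "commands": [
    [[0, 0, 0.03, 0], [0, 0, 0.08, 0], [0.02, -0.02, 0.12, 0], [0.05, -0.055, 0.145, -0.05], [0.09, -0.1, 0.15, -0.1], [0.13, -0.14, 0.15, -0.15], [0.17, -0.18, 0.15, -0.18], [0.21, -0.22, 0.15, -0.18]]
  ]
}}

```text
t: 4.97
ee_pos: [574.7, 60.1, 407.0]
orientation: [0.091, 1.57, -0.091]
ft_force: [0.7, 0.9, -3.4]
width: 23.7
```

Request:
{"fn": "apply_moves", "kwargs": {
  "commands": [
    [[0.03, -0.03, 0, 0], [0.055, -0.06, 0, 0], [0.066, -0.08, 0, 0], [0.066, -0.08, 0, 0], [0.066, -0.08, 0, 0]]
  ]
}}

```text
t: 5.6
ee_pos: [639.2, -17.6, 407.2]
orientation: [0.091, 1.571, -0.09]
ft_force: [-0.7, 0.0, -3.1]
width: 23.3
```

Run:
```python
from fit import *
np.set_printoptions(precision=3,suppress=True)
o=readout.get_obs(); print(o["t"],o["ee_pos"],o["ft_force"],o["orientation"],o["width"])
im=viewer.get_image("wrist"); save(im,"w3")
for l in ("station","nest","fixed_jaw","lever","lever_grip","screw_tip"):
    print(l,[(np.round(d["position"],1).tolist(),round(d["conf"],2)) for d in models.place_of("wrist",l)[:4]])
```

```text
5.6 [639.164 -17.634 407.225] [-0.746  0.015 -3.146] [ 0.091  1.571 -0.09 ] 23.299646816501635
station [([586.2, -48.3, 1.3], 0.66)]
nest [([602.7, 75.1, 16.9], 0.61)]
fixed_jaw [([593.7, 45.8, 62.5], 0.64)]
lever [([587.4, -17.8, 61.0], 0.91)]
lever_grip [([484.0, -150.2, 65.3], 0.76)]
screw_tip [([629.0, 32.7, 61.3], 0.57)]
```

View pics/w3.png

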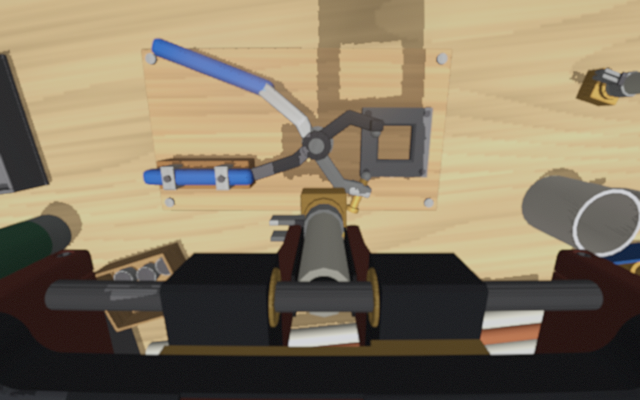

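Run:
```python
import cv2
a=cv2.imread("pics/w3.png")
cv2.imwrite("pics/w3a.png",cv2.resize(a[95:215,340:460],None,fx=5,fy=5,interpolation=cv2.INTER_CUBIC))
cv2.imwrite("pics/w3b.png",cv2.resize(a[30:215,130:330],None,fx=3.2,fy=3.2,interpolation=cv2.INTER_CUBIC))
```

```text
(no output)
```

View pics/w3a.png

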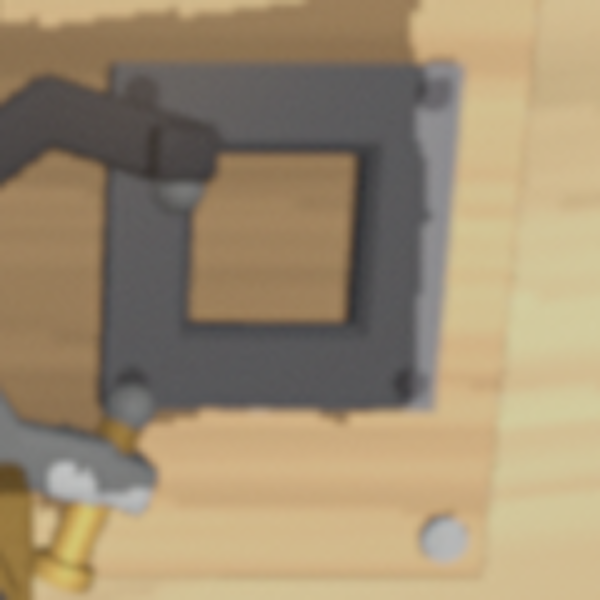

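View pics/w3b.png

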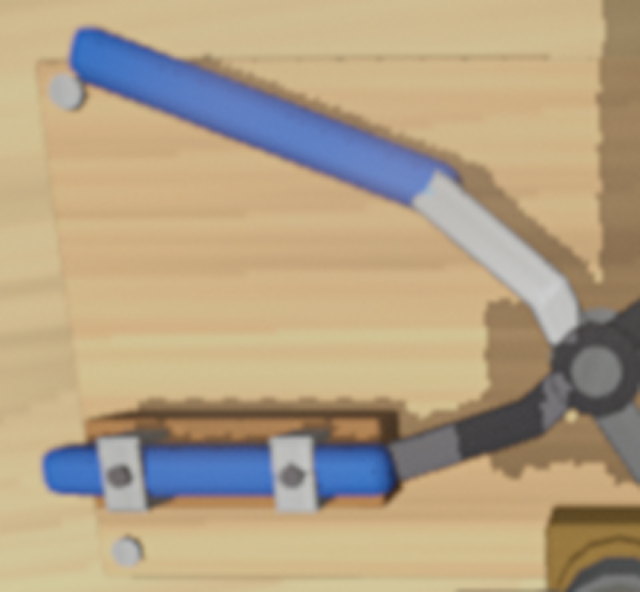

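```bash
cat > st.py <<'E'
from fit import *
def over(im,q,name,crop,s,extra=()):
    a=im["color"][:,:,::-1]; a=cv2.resize(a[crop[1]:crop[3],crop[0]:crop[2]],None,fx=s,fy=s,interpolation=cv2.INTER_CUBIC)
    def line(P,col=(0,0,255)):
        p=((proj(im,T(q,P))-[crop[0],crop[1]]+.5)*s).astype(int); cv2.polylines(a,[p],True,col,1)
    line([(-110,-180,18),(90,-180,18),(90,190,18),(-110,190,18)])
    for h,z in ((20.5,18),(23.5,30)): line([(-h,126-h,z),(h,126-h,z),(h,126+h,z),(-h,126+h,z)],(0,255,0))
    for e in extra: line(e,(255,0,255))
    cv2.imwrite("pics/"+name+".png",a)
E
python3 - <<'E'
from st import *
np.set_printoptions(precision=3,suppress=True)
im=viewer.get_image("wrist")
mod=[(-110,-180,18),(90,-180,18),(90,190,18),(-20.5,146.5,18),(20.5,146.5,18),(20.5,105.5,18)]
uv=np.array([(142.5,49.4),(162.8,210.3),(436.6,210.4),(340+357/5,95+152/5),(340+348/5,95+324/5),(340+188/5,95+325/5)])
r=least_squares(lambda q:(proj(im,T(q,mod))-uv).ravel(),[588,-50,-.117],loss="soft_l1"); print(r.x,"\n",(proj(im,T(r.x,mod))-uv))
q=r.x
print("nest",T(q,[(0,126,18)]),"pivot",T(q,[(0,30,62)]))
c,s=np.cos(-.36),np.sin(-.36)
L=lambda x,y:(c*x-s*y,30+s*x+c*y)
h=[(*L(x,y),72) for x,y in ((-45,-63),(-27,-63),(-27,-193),(-45,-193))]
over(im,q,"o3",(130,30,460,220),2.4,[h])
im=viewer.get_image("top")
over(im,q,"o3t",(255,140,395,240),5,[h])
E
```

```text
[589.68  -48.44   -0.118] 
 [[-1.244 -0.487]
 [ 0.644  0.206]
 [ 0.752  0.817]
 [ 0.301  1.17 ]
 [-0.369 -0.395]
 [-0.211 -0.725]]
nest [[604.48   76.687  18.   ]] pivot [[593.204 -18.648  62.   ]]
```

View pics/o3.png

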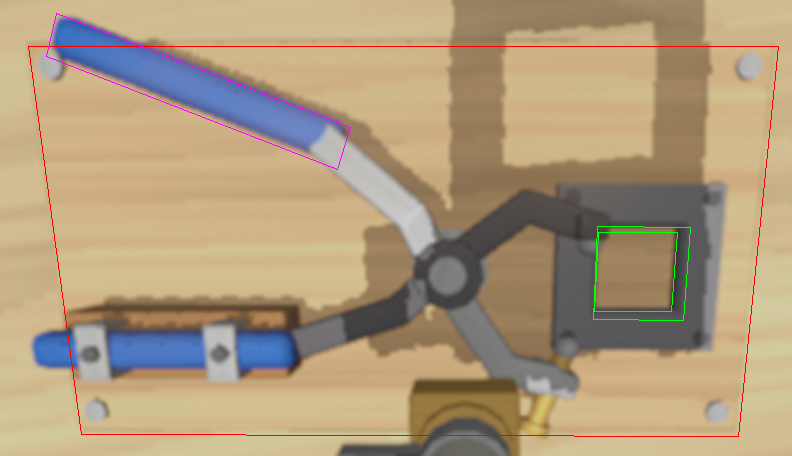

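View pics/o3t.png

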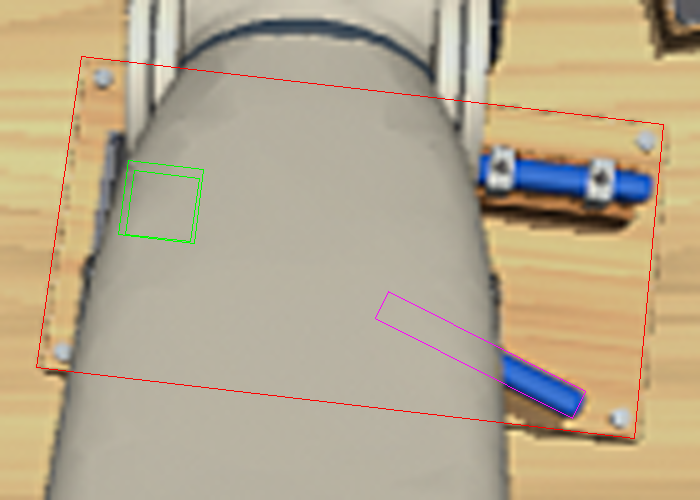

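Run:
```python
from st import *
im=viewer.get_image("wrist")
q=[589.68,-48.44,-.118]
over(im,q,"o3n",(360,110,430,180),10)
a=im["color"][110:180,360:430,::-1].astype(float)
a=np.clip(255*(a/255)**.5,0,255).astype(np.uint8)
cv2.imwrite("pics/o3n2.png",cv2.resize(a,None,fx=8,fy=8,interpolation=cv2.INTER_CUBIC))
```

```text
(no output)
```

View pics/o3n.png

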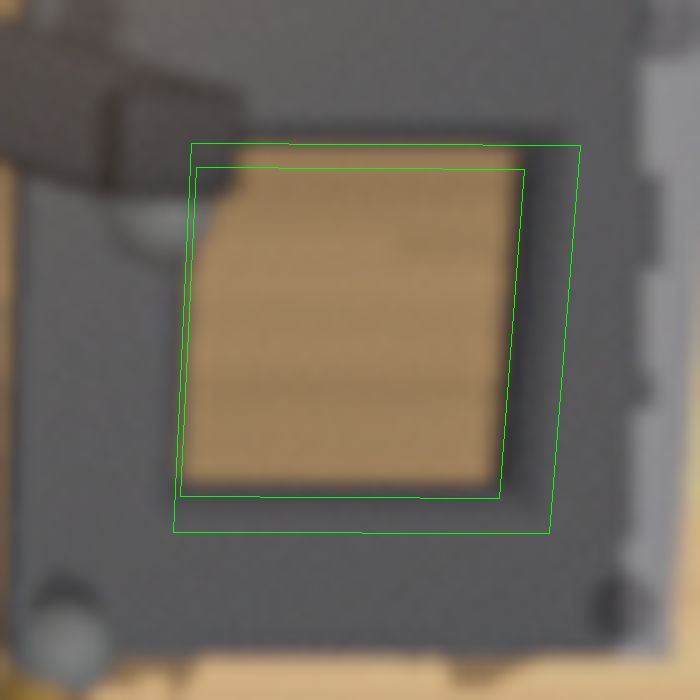

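View pics/o3n2.png

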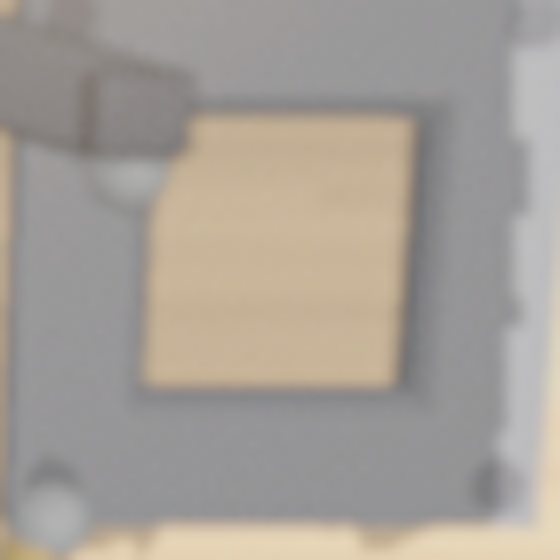

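Run:
```python
from st import *
np.set_printoptions(precision=3,suppress=True)
im=viewer.get_image("wrist"); o=readout.get_obs(); print(o["t"],o["ee_pos"])
crop=(265,180,375,265);s=7
a=im["color"][:,:,::-1]; a=cv2.resize(a[crop[1]:crop[3],crop[0]:crop[2]],None,fx=s,fy=s,interpolation=cv2.INTER_CUBIC)
q=[o["ee_pos"][0],o["ee_pos"][1],-.12]; z0=o["ee_pos"][2]-258+0.5
def line(P):
    P=np.array(P,float)+[0,0,z0]
    p=((proj(im,T(q,P))-[crop[0],crop[1]]+.5)*s).astype(int); cv2.polylines(a,[p],True,(0,0,255),1)
line([(-18,-18,24),(18,-18,24),(18,18,24),(-18,18,24)]);line([(-18,-18,0),(18,-18,0),(18,18,0),(-18,18,0)])
for x0 in (-6,6): line([(x0,-37,51),(x0+4,-37,51),(x0+4,-12,51),(x0,-12,51)])
th=np.linspace(0,6.28,30); line(np.c_[12*np.cos(th),12*np.sin(th),0*th+130])
cv2.imwrite("pics/th.png",a)
```

```text
6.15 [639.946 -18.179 407.744]
```

View pics/th.png

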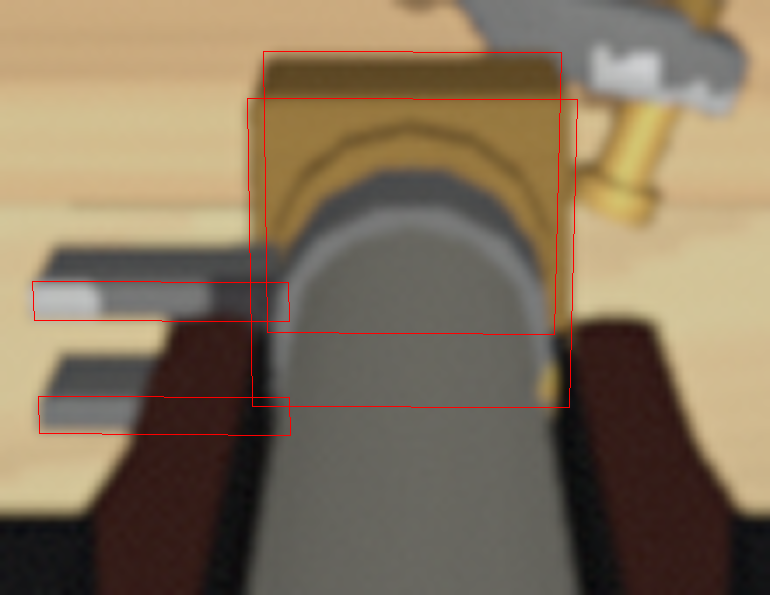

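Run:
```python
from st import *
np.set_printoptions(precision=2,suppress=True)
im=viewer.get_image("wrist")
def inv(q,P):
    c,s=np.cos(q[2]),np.sin(q[2]); d=P[:,:2]-np.array(q[:2]); return np.c_[c*d[:,0]+s*d[:,1],-s*d[:,0]+c*d[:,1]]
# nest-only fit
mod=[(20.5,146.5,18),(-20.5,146.5,18)]
uv=np.array([(360+48.7,110+48.2),(360+51.6,110+14.8)])
mod+= [(20.5,105.5+2.0,18)]; uv=np.vstack([uv,(360+19.0,110+48.0)])
r=least_squares(lambda q:(proj(im,T([q[0],q[1],-.117],mod))-uv).ravel(),[588,-50]); q=[*r.x,-.117]
print(q,T(q,[(0,126,18)]),(proj(im,T(q,mod))-uv).ravel())
px=np.array([(360+24.3,110+10),(360+24,110+18),(360+16,110+26),(360+20,110+23)])
for z in (62,72,75): print(z,inv(q,unproj(im,px,z)))
print("pivot",inv(q,unproj(im,[(316,146)],78)))
```

```text
[np.float64(588.1178572105028), np.float64(-49.063964195409866), -0.117] [[602.83  76.07  18.  ]] [ 0.37 -0.2  -0.1   0.27 -0.26 -0.08]
62 [[-25.92 103.2 ]
 [-17.4  103.31]
 [ -8.74  94.88]
 [-12.    99.16]]
72 [[-25.79 101.16]
 [-17.53 101.27]
 [ -9.14  93.1 ]
 [-12.3   97.25]]
75 [[-25.75 100.55]
 [-17.57 100.66]
 [ -9.26  92.57]
 [-12.39  96.67]]
pivot [[ 1.14 28.76]]
```

Request:
{"fn": "apply_moves", "kwargs": {
  "commands": [
    [[-0.012, 0.03, 0, 0], [-0.024, 0.06, 0, 0], [-0.034, 0.085, -0.01, 0], [-0.036, 0.0945, -0.03, 0], [-0.036, 0.0945, -0.055, 0], [-0.036, 0.0945, -0.06, 0], [-0.036, 0.0945, -0.06, 0], [-0.036, 0.0945, -0.06, 0]]
  ]
}}

```text
t: 7.2
ee_pos: [604.5, 76.0, 348.7]
orientation: [0.091, 1.567, -0.091]
ft_force: [0.0, -0.9, -3.7]
width: 23.1
```

```bash
cat > chk.py <<'E'
from st import *
import sys
np.set_printoptions(precision=3,suppress=True)
im=viewer.get_image("wrist"); o=readout.get_obs(); print(o["t"],o["ee_pos"],o["ft_force"],o["width"])
crop=(250,150,410,270);s=5
a=im["color"][:,:,::-1]; a=cv2.resize(a[crop[1]:crop[3],crop[0]:crop[2]],None,fx=s,fy=s,interpolation=cv2.INTER_CUBIC)
def line(q,P,z0,col):
    P=np.array(P,float)+[0,0,z0]
    p=((proj(im,T(q,P))-[crop[0],crop[1]]+.5)*s).astype(int); cv2.polylines(a,[p],True,col,1)
q=[o["ee_pos"][0],o["ee_pos"][1],-.119]; z0=o["ee_pos"][2]-258+0.3
r=(0,0,255)
line(q,[(-18,-18,24),(18,-18,24),(18,18,24),(-18,18,24)],z0,r);line(q,[(-18,-18,0),(18,-18,0),(18,18,0),(-18,18,0)],z0,r)
for x0 in (-6,6): line(q,[(x0,-37,51),(x0+4,-37,51),(x0+4,-12,51),(x0,-12,51)],z0,r)
q=[588.12,-49.06,-.117]
for h,z in ((20.5,18),(23.5,30)): line(q,[(-h,126-h,z),(h,126-h,z),(h,126+h,z),(-h,126+h,z)],0,(0,255,0))
cv2.imwrite("pics/"+sys.argv[1]+".png",a)
save(viewer.get_image("scene"),sys.argv[1]+"s",(290,140,420,270),5)
E
python3 chk.py c1
```

```text
7.25 [604.436  76.056 348.759] [ 0.049 -0.728 -2.51 ] 23.440578215587724
```

View pics/c1.png

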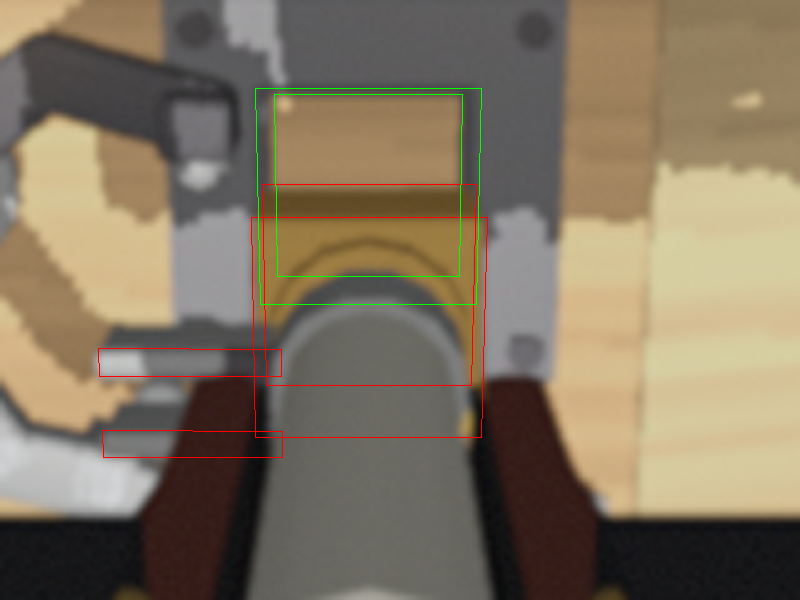

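View pics/c1s.png

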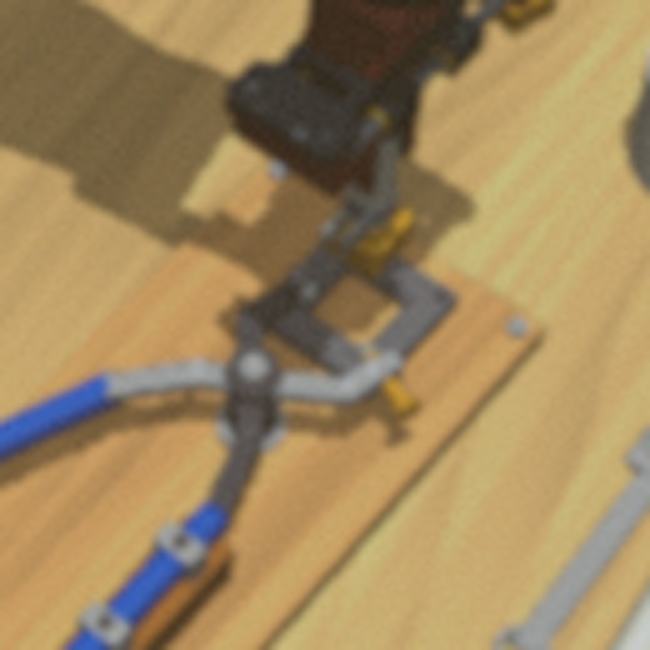

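Request:
{"fn": "apply_moves", "kwargs": {
  "commands": [
    [[0, 0, -0.015, 0], [0, 0, -0.03, 0], [0, 0, -0.038, 0], [0, 0, -0.044, 0], [0, 0, -0.05, 0], [0, 0, -0.055, 0], [0, 0, -0.055, 0]]
  ]
}}

```text
t: 8.18
ee_pos: [603.9, 76.2, 292.3]
orientation: [0.091, 1.569, -0.091]
ft_force: [0.1, 0.3, -3.4]
width: 23.4
```

```bash
python3 chk.py c2
```

```text
8.225 [604.004  76.208 292.665] [ 0.193 -0.328 -2.836] 23.682597893879688
```

View pics/c2.png

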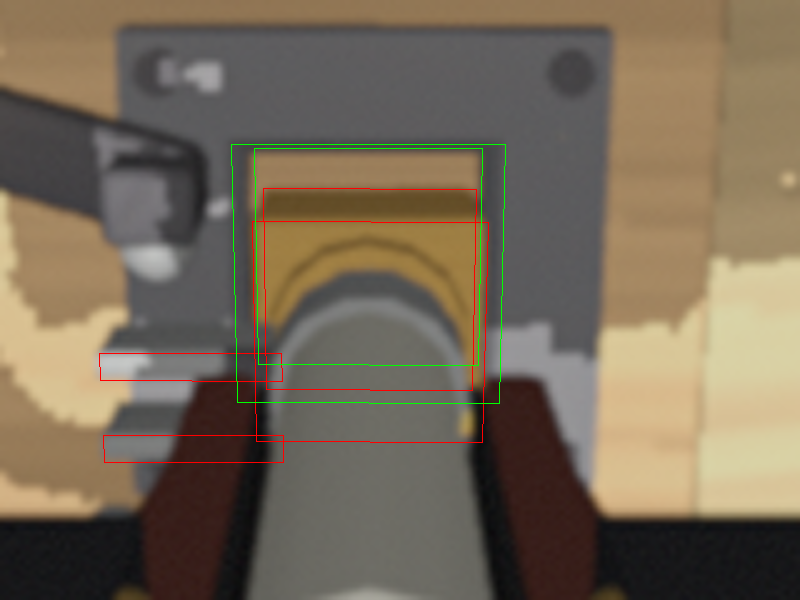

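Request:
{"fn": "apply_moves", "kwargs": {
  "commands": [
    [[0, -0.0005, -0.004, 0], [0, -0.0005, -0.008, 0], [0, -0.0005, -0.012, 0], [0, -0.0005, -0.012, 0]]
  ]
}}

```text
t: 8.78
ee_pos: [603.8, 75.7, 280.2]
orientation: [0.091, 1.57, -0.091]
ft_force: [0.4, -0.4, -3.3]
width: 23.8
```

Request:
{"fn": "apply_moves", "kwargs": {
  "commands": [
    [[0, 0, -0.002, 0], [0, 0, -0.0035, 0], [0, 0, -0.0035, 0]]
  ]
}}

```text
t: 9.15
ee_pos: [603.9, 75.7, 277.1]
orientation: [0.091, 1.569, -0.091]
ft_force: [-0.1, 1.3, -3.1]
width: 23.6
```

```bash
python3 chk.py c3
```

```text
9.2 [603.977  75.72  277.183] [-0.48  -0.515 -3.671] 23.721733624171964
```

View pics/c3.png

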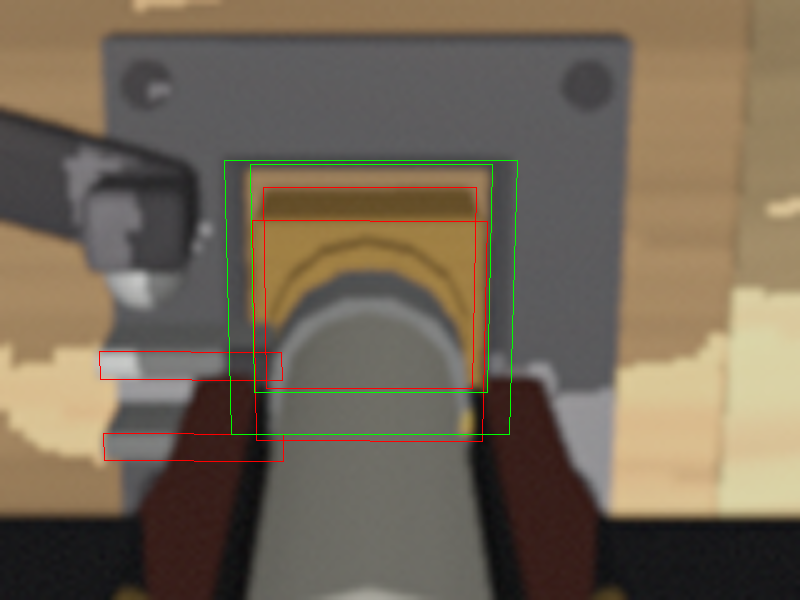

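View pics/c3s.png

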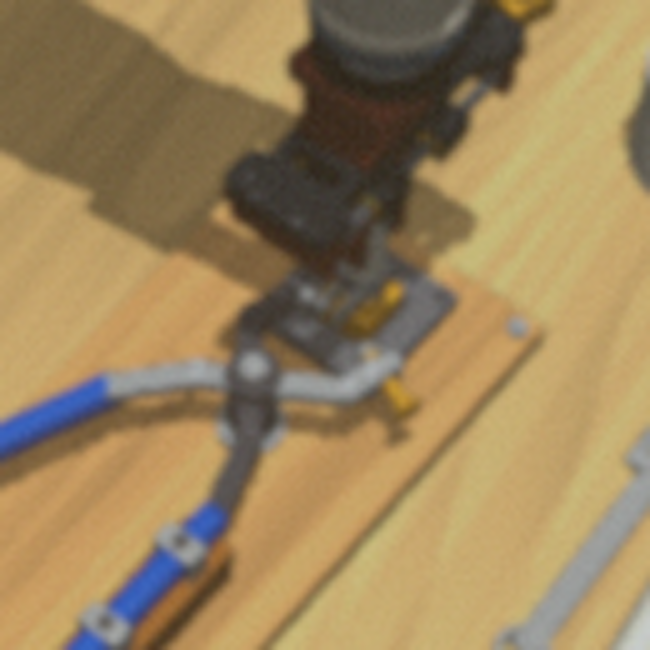

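Request:
{"fn": "apply_moves", "kwargs": {
  "commands": [
    [[0, 0, -0.001, 0], [0, 0, -0.0015, 0], [0, 0, -0.0015, 0]]
  ]
}}

```text
t: 9.62
ee_pos: [604.0, 75.7, 275.7]
orientation: [0.091, 1.569, -0.091]
ft_force: [-0.8, -0.2, -2.7]
width: 23.3
```

Request:
{"fn": "apply_moves", "kwargs": {
  "commands": [
    [[0, 0, -0.0005, 0], [0, 0, -0.001, 0], [0, 0, -0.001, 0]]
  ]
}}

```text
t: 10.0
ee_pos: [604.1, 75.7, 275.7]
orientation: [0.091, 1.568, -0.091]
ft_force: [-2.5, -1.3, 7.0]
width: 23.5
```

Request:
{"fn": "apply_moves", "kwargs": {
  "commands": [
    [[0, 0, 0.0005, 0], [0, 0, 0.0005, 0], [0, 0, 0.0005, 0]]
  ],
  "gripper": 0.05
}}

```text
t: 10.38
ee_pos: [604.1, 75.7, 275.1]
orientation: [0.091, 1.569, -0.091]
ft_force: [0.1, 0.4, 0.6]
width: 48.6
```

Request:
{"fn": "apply_moves", "kwargs": {
  "commands": [
    [[0, 0, 0.03, 0], [0, 0, 0.08, 0], [0, -0.005, 0.12, 0], [0.01, -0.03, 0.135, 0], [0.03, -0.06, 0.135, 0], [0.035, -0.095, 0.135, 0], [0.035, -0.095, 0.135, 0], [0.035, -0.095, 0.135, 0]]
  ],
  "gripper": 0.05
}}

```text
t: 11.38
ee_pos: [638.8, -19.0, 409.9]
orientation: [0.092, 1.569, -0.091]
ft_force: [-0.5, 0.3, -0.7]
width: 49.7
```

```bash
cat > chk2.py <<'E'
from st import *
import sys
np.set_printoptions(precision=3,suppress=True)
im=viewer.get_image("wrist"); o=readout.get_obs(); print(o["t"],o["ee_pos"],o["ft_force"],o["width"])
save(im,sys.argv[1])
save(im,sys.argv[1]+"z",(330,100,450,220),6)
save(viewer.get_image("scene"),sys.argv[1]+"s",(290,140,420,270),5)
E
python3 chk2.py d1
```

```text
11.425 [638.782 -18.604 409.973] [-0.28   0.596 -0.51 ] 49.91915806069563
```

View pics/d1.png

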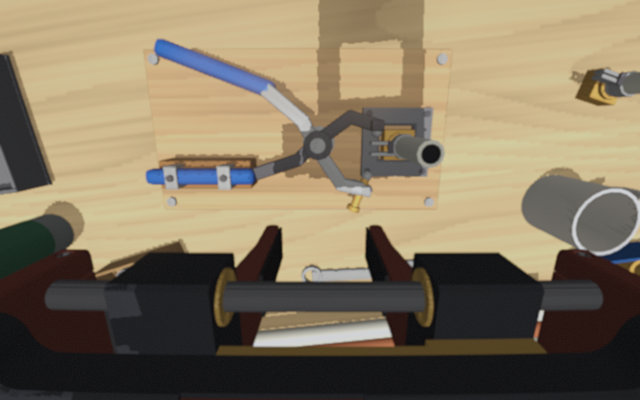

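View pics/d1z.png

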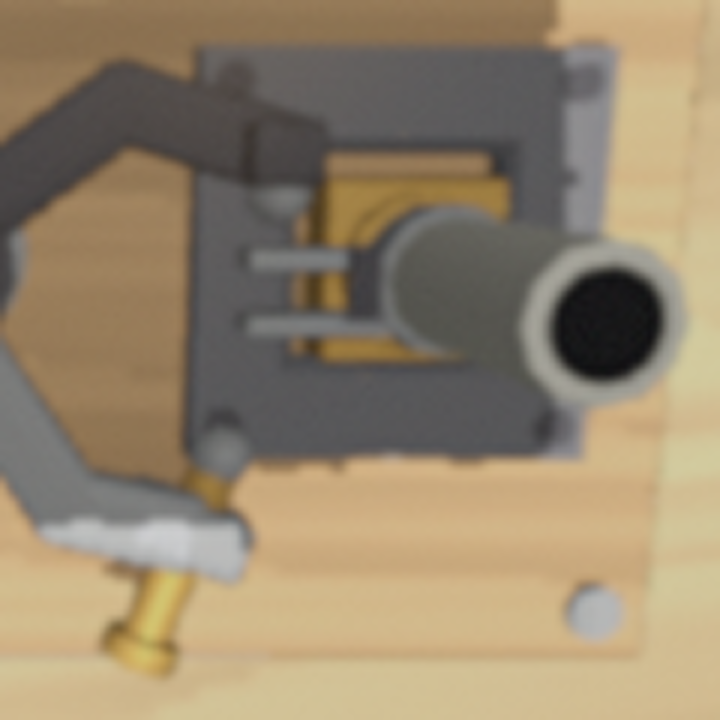

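View pics/d1s.png

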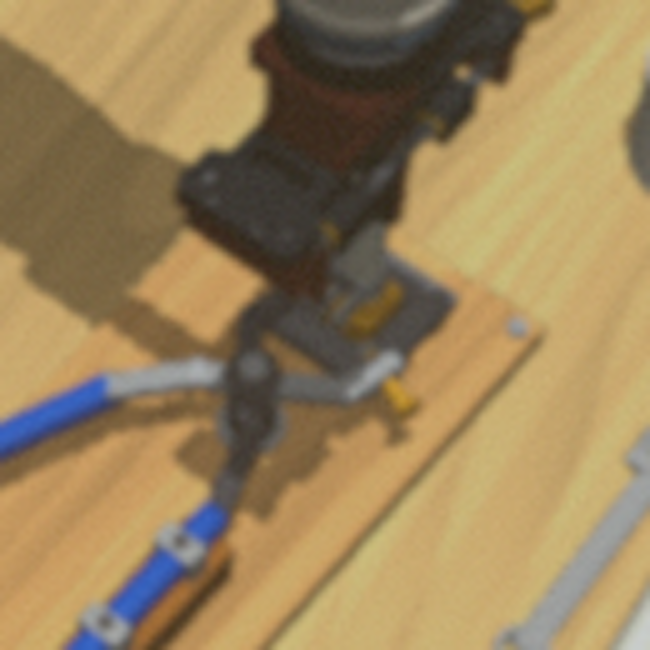

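Request:
{"fn": "apply_moves", "kwargs": {
  "commands": [
    [[-0.015, 0.04, 0, 0], [-0.03, 0.085, 0, 0], [-0.035, 0.095, -0.01, 0], [-0.035, 0.095, -0.05, 0], [-0.035, 0.095, -0.1, 0], [-0.035, 0.095, -0.13, 0], [-0.035, 0.095, -0.1345, 0], [-0.035, 0.095, -0.1345, 0]]
  ]
}}

```text
t: 12.48
ee_pos: [604.3, 75.7, 276.1]
orientation: [0.091, 1.568, -0.091]
ft_force: [0.0, -0.4, 1.3]
width: 50.0
```

Request:
{"fn": "apply_moves", "kwargs": {
  "commands": [
    [[0, 0, 0, 0], [0, 0, 0, 0], [0, 0, 0.0005, 0], [-0.001, 0.0001, 0.001, 0], [-0.002, 0.0002, 0.001, 0], [-0.003, 0.0003, 0.001, 0], [-0.003, 0.0003, 0.001, 0]]
  ],
  "gripper": 0.018
}}

```text
t: 13.35
ee_pos: [601.2, 76.0, 276.9]
orientation: [0.091, 1.568, -0.091]
ft_force: [1.1, 0.5, 1.7]
width: 23.7
```

```bash
python3 chk.py e1
```

```text
13.4 [601.196  76.032 276.979] [1.897 0.052 1.274] 23.441880151246963
```

View pics/e1.png

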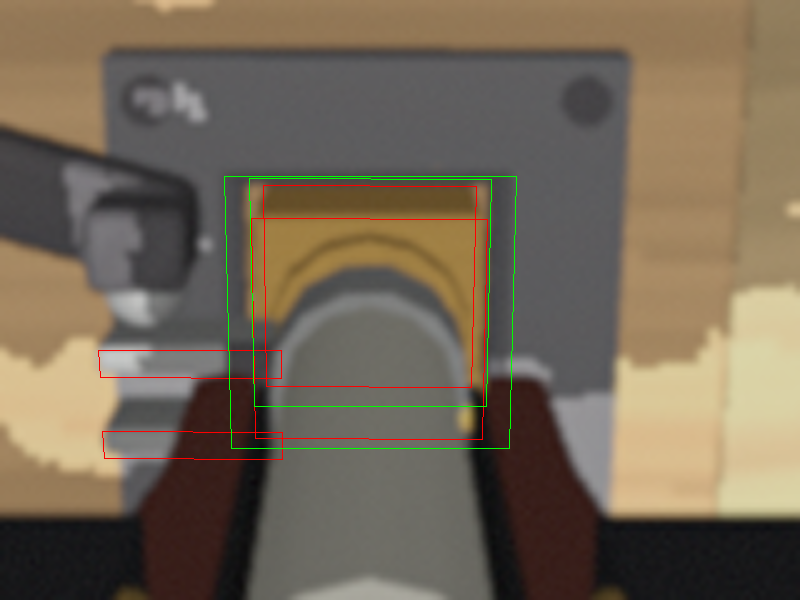

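Request:
{"fn": "apply_moves", "kwargs": {
  "commands": [
    [[0.0005, 0, 0, 0], [0.001, -0.0001, -0.001, 0], [0.001, -0.0001, -0.0015, 0], [0.001, -0.0001, -0.0015, 0]]
  ]
}}

```text
t: 13.95
ee_pos: [601.9, 76.0, 276.9]
orientation: [0.091, 1.569, -0.091]
ft_force: [-5.3, -1.2, 17.0]
width: 23.5
```

Request:
{"fn": "apply_moves", "kwargs": {
  "commands": [
    [[0, 0, 0, 0], [0, 0, 0, 0], [0, 0, 0, 0]]
  ],
  "gripper": 0.05
}}

```text
t: 14.32
ee_pos: [601.7, 75.9, 274.7]
orientation: [0.091, 1.57, -0.091]
ft_force: [0.3, -0.1, 0.4]
width: 48.6
```

Request:
{"fn": "apply_moves", "kwargs": {
  "commands": [
    [[0, 0, 0.03, 0], [0, 0, 0.08, 0], [0, -0.005, 0.12, 0], [0.01, -0.03, 0.135, 0], [0.03, -0.06, 0.135, 0], [0.037, -0.095, 0.135, 0], [0.037, -0.095, 0.135, 0], [0.037, -0.095, 0.135, 0]]
  ],
  "gripper": 0.05
}}

```text
t: 15.32
ee_pos: [638.7, -18.8, 409.7]
orientation: [0.092, 1.57, -0.091]
ft_force: [-0.2, 0.5, -0.2]
width: 49.8
```

```bash
python3 chk2.py d2
```

```text
15.375 [638.691 -18.413 409.803] [ 0.155  0.201 -0.825] 50.46968559723147
```

View pics/d2z.png

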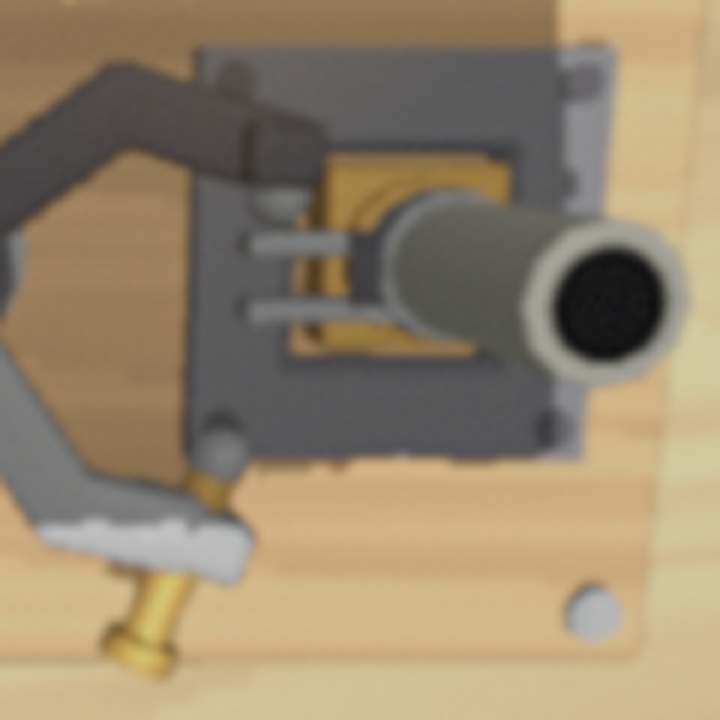

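View pics/d2.png

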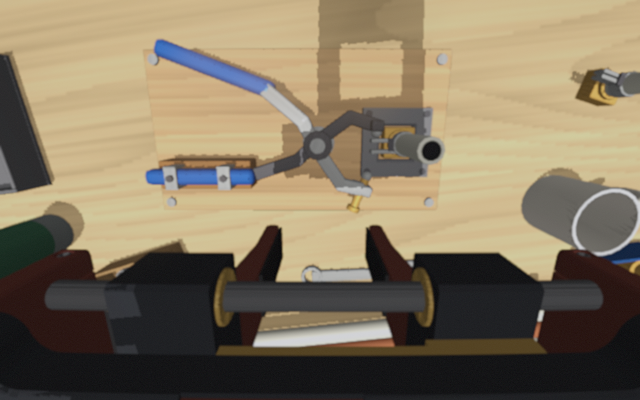

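```bash
cat > tab.py <<'E'
import numpy as np
q=(588.1,-49.1,-.117)
R=lambda a:np.array([[np.cos(a),-np.sin(a)],[np.sin(a),np.cos(a)]])
def tcp(th,g): return np.array(q[:2])+R(q[2])@(np.array([0,30])+R(th)@np.array([-55-g,-165]))
if __name__=="__main__":
    print("yaw needed",q[2]-.36+.1155)
    for g in (35,25,10,5,0): print("open g",g,np.round(tcp(-.36,g),1), np.round(tcp(-.36,g)-[638.98,-19.1],1))
    p0=tcp(-.36,0)
    for i in range(0,30):
        th=-.36+.02*i; p=tcp(th,0)-p0; print(i,round(th,3),np.round(p,1),"n",np.round([np.cos(q[2]+th),np.sin(q[2]+th)],2))
E
python3 tab.py; python3 -c "
from h import *
from scipy.spatial.transform import Rotation as R
o=readout.get_obs(); print(o['ee_pos'],R.from_rotvec(o['orientation']).as_matrix()[:,1],o['ft_force'])"
```

```text
yaw needed -0.3615
open g 35 [ 435.9 -124.6] [-203.1 -105.5]
open g 25 [ 444.8 -129.2] [-194.2 -110.1]
open g 10 [ 458.1 -136. ] [-180.9 -116.9]
open g 5 [ 462.5 -138.3] [-176.4 -119.2]
open g 0 [ 467.  -140.6] [-172.  -121.5]
0 -0.36 [0. 0.] n [ 0.89 -0.46]
1 -0.34 [ 2.5 -2.5] n [ 0.9  -0.44]
2 -0.32 [ 5.  -4.9] n [ 0.91 -0.42]
3 -0.3 [ 7.5 -7.3] n [ 0.91 -0.41]
4 -0.28 [10.1 -9.6] n [ 0.92 -0.39]
5 -0.26 [ 12.7 -11.8] n [ 0.93 -0.37]
6 -0.24 [ 15.4 -14. ] n [ 0.94 -0.35]
7 -0.22 [ 18.2 -16.2] n [ 0.94 -0.33]
8 -0.2 [ 20.9 -18.3] n [ 0.95 -0.31]
9 -0.18 [ 23.7 -20.3] n [ 0.96 -0.29]
10 -0.16 [ 26.6 -22.3] n [ 0.96 -0.27]
11 -0.14 [ 29.5 -24.3] n [ 0.97 -0.25]
12 -0.12 [ 32.4 -26.1] n [ 0.97 -0.23]
13 -0.1 [ 35.4 -28. ] n [ 0.98 -0.22]
14 -0.08 [ 38.4 -29.7] n [ 0.98 -0.2 ]
15 -0.06 [ 41.4 -31.4] n [ 0.98 -0.18]
16 -0.04 [ 44.5 -33. ] n [ 0.99 -0.16]
17 -0.02 [ 47.6 -34.6] n [ 0.99 -0.14]
18 0.0 [ 50.7 -36.1] n [ 0.99 -0.12]
19 0.02 [ 53.9 -37.6] n [ 1.  -0.1]
20 0.04 [ 57.1 -38.9] n [ 1.   -0.08]
21 0.06 [ 60.3 -40.3] n [ 1.   -0.06]
22 0.08 [ 63.5 -41.5] n [ 1.   -0.04]
23 0.1 [ 66.8 -42.7] n [ 1.   -0.02]
24 0.12 [ 70.1 -43.8] n [1. 0.]
25 0.14 [ 73.4 -44.9] n [1.   0.02]
26 0.16 [ 76.8 -45.9] n [1.   0.04]
27 0.18 [ 80.1 -46.8] n [1.   0.06]
28 0.2 [ 83.5 -47.7] n [1.   0.08]
29 0.22 [ 86.9 -48.4] n [0.99 0.1 ]
[638.71533715 -18.183112   409.92005748] [1.14682800e-01 9.93402145e-01 1.84403506e-04] [-0.41756929 -0.18671394 -0.34231631]
```

Request:
{"fn": "apply_moves", "kwargs": {
  "commands": [
    [[-0.04, -0.02, 0, -0.06], [-0.085, -0.045, 0, -0.13], [-0.13, -0.07, 0, -0.2], [-0.175, -0.095, 0, -0.28], [-0.199, -0.108, 0, -0.36], [-0.199, -0.108, -0.03, -0.362], [-0.199, -0.108, -0.08, -0.362], [-0.199, -0.108, -0.12, -0.362]]
  ],
  "gripper": 0.0
}}

```text
t: 16.42
ee_pos: [439.8, -126.3, 289.2]
orientation: [0.374, 1.538, -0.374]
ft_force: [0.4, 0.1, -0.5]
width: 0.2
```

Request:
{"fn": "apply_moves", "kwargs": {
  "commands": [
    [[0, 0, -0.03, 0], [0, 0, -0.055, 0], [0, 0, -0.062, 0], [0, 0, -0.062, 0], [0, 0, -0.062, 0]]
  ]
}}

```text
t: 17.05
ee_pos: [440.4, -127.0, 229.1]
orientation: [0.374, 1.537, -0.374]
ft_force: [-0.2, 0.8, 0.0]
width: 0.4
```

Run:
```python
from h import *
np.set_printoptions(precision=2,suppress=True)
o=readout.get_obs(); print(o["t"],o["ee_pos"],o["orientation"],o["ft_force"],o["width"])
save(viewer.get_image("scene"),"p1s",(230,140,420,280),4)
save(viewer.get_image("top"),"p1t",(255,140,395,240),5)
```

```text
17.05 [ 440.42 -127.02  229.08] [ 0.37  1.54 -0.37] [-0.2   0.81  0.01] 0.4292766149723165
```

View pics/p1s.png

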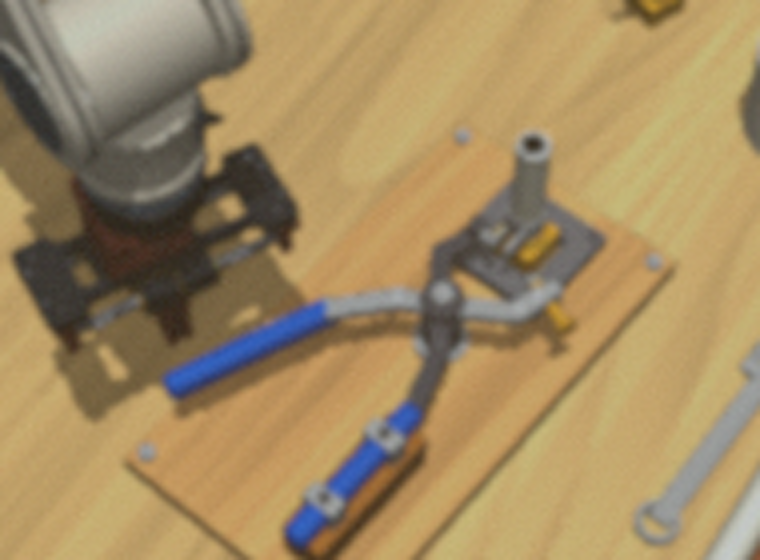

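View pics/p1t.png

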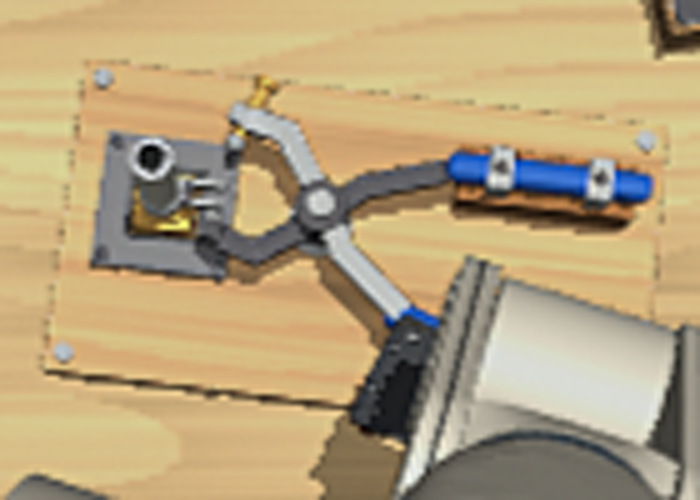

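Request:
{"fn": "apply_moves", "kwargs": {
  "commands": [
    [[0.008, -0.004, 0, 0], [0.016, -0.008, 0, 0], [0.021, -0.011, 0, 0], [0.023, -0.012, 0, 0], [0.025, -0.013, 0, 0], [0.025, -0.013, 0, 0]]
  ]
}}

```text
t: 17.9
ee_pos: [465.0, -140.1, 228.1]
orientation: [0.375, 1.538, -0.375]
ft_force: [-0.3, 0.4, 0.3]
width: 0.4
```

Request:
{"fn": "apply_moves", "kwargs": {
  "commands": [
    [[0.001, -0.001, 0, 0], [0.0025, -0.002, 0, 0.006], [0.004, -0.003, 0, 0.01], [0.005, -0.004, 0, 0.015], [0.006, -0.005, 0, 0.02], [0.007, -0.006, 0, 0.03]]
  ]
}}

```text
t: 18.65
ee_pos: [472.0, -146.1, 228.1]
orientation: [0.351, 1.543, -0.351]
ft_force: [-2.9, 0.3, -1.4]
width: 0.6
```

Request:
{"fn": "apply_moves", "kwargs": {
  "commands": [
    [[0.002, -0.0015, 0, 0.016], [0.004, -0.003, 0, 0.032], [0.006, -0.005, 0, 0.05], [0.008, -0.0065, 0, 0.065], [0.01, -0.008, 0, 0.08], [0.012, -0.0095, 0, 0.095], [0.014, -0.0115, 0, 0.115], [0.016, -0.013, 0, 0.13]]
  ]
}}

```text
t: 19.65
ee_pos: [488.3, -159.1, 228.2]
orientation: [0.249, 1.556, -0.248]
ft_force: [-0.5, 1.3, -1.3]
width: 0.9
```

Request:
{"fn": "apply_moves", "kwargs": {
  "commands": [
    [[0.0007, -0.0005, 0, 0.005], [0.0015, -0.001, 0, 0.01], [0.0022, -0.0015, 0, 0.015]]
  ]
}}

```text
t: 20.02
ee_pos: [490.2, -160.6, 228.2]
orientation: [0.237, 1.558, -0.237]
ft_force: [-1.2, 1.3, -0.1]
width: 0.2
```

Request:
{"fn": "apply_moves", "kwargs": {
  "commands": [
    [[0.0007, -0.0005, 0, 0.005], [0.0014, -0.001, 0, 0.01]]
  ]
}}

```text
t: 20.27
ee_pos: [491.7, -161.6, 228.2]
orientation: [0.23, 1.558, -0.23]
ft_force: [-1.0, 1.4, 0.5]
width: 0.4
```

Request:
{"fn": "apply_moves", "kwargs": {
  "commands": [
    [[0.0007, -0.0005, 0, 0.005], [0.0014, -0.001, 0, 0.01]]
  ]
}}

```text
t: 20.52
ee_pos: [493.0, -162.6, 228.2]
orientation: [0.222, 1.559, -0.222]
ft_force: [-1.7, 1.4, -0.8]
width: 0.4
```

Request:
{"fn": "apply_moves", "kwargs": {
  "commands": [
    [[0.0007, -0.0005, 0, 0.005], [0.0015, -0.001, 0, 0.01]]
  ]
}}

```text
t: 20.78
ee_pos: [494.5, -163.6, 228.2]
orientation: [0.214, 1.56, -0.214]
ft_force: [-0.4, 1.4, 0.2]
width: 0.7
```

Request:
{"fn": "apply_moves", "kwargs": {
  "commands": [
    [[0.0007, -0.0005, 0, 0.005], [0.0014, -0.001, 0, 0.01]]
  ]
}}

```text
t: 21.02
ee_pos: [495.9, -164.6, 228.2]
orientation: [0.206, 1.561, -0.206]
ft_force: [-0.8, 1.1, 0.4]
width: 0.7
```

Request:
{"fn": "apply_moves", "kwargs": {
  "commands": [
    [[0.0007, -0.0005, 0, 0.005], [0.0015, -0.001, 0, 0.01]]
  ]
}}

```text
t: 21.28
ee_pos: [497.4, -165.6, 228.2]
orientation: [0.198, 1.562, -0.198]
ft_force: [-1.5, 1.4, 0.6]
width: 0.2
```

Request:
{"fn": "apply_moves", "kwargs": {
  "commands": [
    [[0.0008, -0.0004, 0, 0.005], [0.0015, -0.0009, 0, 0.01]]
  ]
}}

```text
t: 21.52
ee_pos: [498.9, -166.6, 228.2]
orientation: [0.19, 1.563, -0.19]
ft_force: [-2.0, -0.2, 0.3]
width: 0.3
```

Request:
{"fn": "apply_moves", "kwargs": {
  "commands": [
    [[0.0008, -0.0004, 0, 0.005], [0.0015, -0.0009, 0, 0.01]]
  ]
}}

```text
t: 21.78
ee_pos: [500.4, -167.5, 228.2]
orientation: [0.183, 1.563, -0.183]
ft_force: [-1.3, -0.2, 0.8]
width: 0.4
```

Request:
{"fn": "apply_moves", "kwargs": {
  "commands": [
    [[0.0008, -0.0004, 0, 0.005], [0.0015, -0.0009, 0, 0.01]]
  ]
}}

```text
t: 22.02
ee_pos: [501.9, -168.4, 228.2]
orientation: [0.175, 1.564, -0.175]
ft_force: [-1.7, -0.8, 2.0]
width: 1.0
```

Request:
{"fn": "apply_moves", "kwargs": {
  "commands": [
    [[0.0008, -0.0004, 0, 0.005], [0.0015, -0.0009, 0, 0.01]]
  ]
}}

```text
t: 22.28
ee_pos: [503.4, -169.3, 228.2]
orientation: [0.167, 1.564, -0.167]
ft_force: [-0.9, -0.5, 1.2]
width: 0.9
```

Request:
{"fn": "apply_moves", "kwargs": {
  "commands": [
    [[0.0008, -0.0004, 0, 0.005], [0.0015, -0.0008, 0, 0.01]]
  ]
}}

```text
t: 22.52
ee_pos: [504.9, -170.1, 228.1]
orientation: [0.159, 1.565, -0.159]
ft_force: [-2.0, -1.3, 1.5]
width: 0.3
```

Request:
{"fn": "apply_moves", "kwargs": {
  "commands": [
    [[0.0008, -0.0004, 0, 0.005], [0.0015, -0.0009, 0, 0.01]]
  ]
}}

```text
t: 22.78
ee_pos: [506.4, -170.9, 228.1]
orientation: [0.151, 1.566, -0.151]
ft_force: [-3.0, -2.5, -0.0]
width: 0.4
```

Request:
{"fn": "apply_moves", "kwargs": {
  "commands": [
    [[0.0008, -0.0004, 0, 0.005], [0.0015, -0.0008, 0, 0.01]]
  ]
}}

```text
t: 23.02
ee_pos: [507.9, -171.7, 228.2]
orientation: [0.143, 1.566, -0.143]
ft_force: [-1.8, -1.4, 0.4]
width: 0.4
```

Request:
{"fn": "apply_moves", "kwargs": {
  "commands": [
    [[0.0008, -0.0004, 0, 0.005], [0.0015, -0.0008, 0, 0.01]]
  ]
}}

```text
t: 23.28
ee_pos: [509.4, -172.5, 228.2]
orientation: [0.135, 1.567, -0.135]
ft_force: [-2.1, -0.8, -0.2]
width: 0.5
```

Request:
{"fn": "apply_moves", "kwargs": {
  "commands": [
    [[0.0008, -0.0004, 0, 0.005], [0.0015, -0.0008, 0, 0.01]]
  ]
}}

```text
t: 23.52
ee_pos: [510.9, -173.3, 228.2]
orientation: [0.128, 1.567, -0.128]
ft_force: [-1.9, -1.4, 0.2]
width: 0.3
```

Request:
{"fn": "apply_moves", "kwargs": {
  "commands": [
    [[0.0008, -0.0004, 0, 0.005], [0.0015, -0.0008, 0, 0.01]]
  ]
}}

```text
t: 23.78
ee_pos: [512.4, -174.1, 228.2]
orientation: [0.12, 1.568, -0.12]
ft_force: [-2.9, -1.1, 0.6]
width: 0.3
```

Request:
{"fn": "apply_moves", "kwargs": {
  "commands": [
    [[0.0008, -0.0004, 0, 0.005], [0.0015, -0.0008, 0, 0.01]]
  ]
}}

```text
t: 24.02
ee_pos: [513.9, -174.9, 228.2]
orientation: [0.112, 1.568, -0.112]
ft_force: [-3.1, -1.1, 0.2]
width: 0.6
```

Request:
{"fn": "apply_moves", "kwargs": {
  "commands": [
    [[0.0008, -0.0004, 0, 0.005], [0.0015, -0.0007, 0, 0.01]]
  ]
}}

```text
t: 24.28
ee_pos: [515.4, -175.6, 228.2]
orientation: [0.104, 1.568, -0.104]
ft_force: [-4.0, -0.5, 0.1]
width: 0.6
```

Request:
{"fn": "apply_moves", "kwargs": {
  "commands": [
    [[0.0008, -0.0004, 0, 0.005], [0.0015, -0.0007, 0, 0.01]]
  ]
}}

```text
t: 24.52
ee_pos: [516.8, -176.3, 228.1]
orientation: [0.096, 1.569, -0.096]
ft_force: [-4.7, 0.4, 2.3]
width: 0.4
```

Request:
{"fn": "apply_moves", "kwargs": {
  "commands": [
    [[0.0008, -0.0004, 0, 0.005], [0.0015, -0.0007, 0, 0.01]]
  ]
}}

```text
t: 24.78
ee_pos: [518.2, -177.0, 228.2]
orientation: [0.088, 1.57, -0.088]
ft_force: [-4.6, 0.0, 2.8]
width: 0.4
```

Request:
{"fn": "apply_moves", "kwargs": {
  "commands": [
    [[0.0008, -0.0004, 0, 0.005], [0.0015, -0.0007, 0, 0.01]]
  ]
}}

```text
t: 25.02
ee_pos: [519.5, -177.6, 228.1]
orientation: [0.081, 1.571, -0.08]
ft_force: [-6.1, 0.3, 3.6]
width: 0.6
```

Request:
{"fn": "apply_moves", "kwargs": {
  "commands": [
    [[0.001, -0.0004, 0, 0.006]]
  ]
}}

```text
t: 25.15
ee_pos: [520.4, -178.0, 228.1]
orientation: [0.076, 1.571, -0.075]
ft_force: [-6.2, 0.2, 3.8]
width: 0.5
```

Request:
{"fn": "apply_moves", "kwargs": {
  "commands": [
    [[0.001, -0.0004, 0, 0.006]]
  ]
}}

```text
t: 25.28
ee_pos: [521.3, -178.4, 228.1]
orientation: [0.071, 1.572, -0.071]
ft_force: [-7.3, -1.0, 5.4]
width: 0.5
```

Request:
{"fn": "apply_moves", "kwargs": {
  "commands": [
    [[0.001, -0.0004, 0, 0.006]]
  ]
}}

```text
t: 25.4
ee_pos: [522.2, -178.7, 228.1]
orientation: [0.067, 1.572, -0.066]
ft_force: [-7.8, 0.4, 5.7]
width: 0.6
```

Request:
{"fn": "apply_moves", "kwargs": {
  "commands": [
    [[0.001, -0.0003, 0, 0.006]]
  ]
}}

```text
t: 25.52
ee_pos: [523.0, -179.1, 228.1]
orientation: [0.062, 1.573, -0.061]
ft_force: [-8.8, -1.0, 7.0]
width: 0.4
```

Request:
{"fn": "apply_moves", "kwargs": {
  "commands": [
    [[0.001, -0.0003, 0.0003, 0.006]]
  ]
}}

```text
t: 25.65
ee_pos: [523.7, -179.4, 228.1]
orientation: [0.057, 1.574, -0.056]
ft_force: [-8.7, -1.6, 3.8]
width: 0.4
```

Request:
{"fn": "apply_moves", "kwargs": {
  "commands": [
    [[0.0008, -0.0003, 0.0002, 0.005]]
  ]
}}

```text
t: 25.78
ee_pos: [524.3, -179.6, 228.2]
orientation: [0.054, 1.574, -0.052]
ft_force: [-10.4, -2.1, 2.3]
width: 0.6
```

Request:
{"fn": "apply_moves", "kwargs": {
  "commands": [
    [[0.0006, -0.0002, 0.0001, 0.004]]
  ]
}}

```text
t: 25.9
ee_pos: [524.8, -179.8, 228.2]
orientation: [0.051, 1.575, -0.049]
ft_force: [-10.4, -1.5, 2.9]
width: 0.5
```

Request:
{"fn": "apply_moves", "kwargs": {
  "commands": [
    [[0.0006, -0.0002, 0.0001, 0.004]]
  ]
}}

```text
t: 26.02
ee_pos: [525.3, -180.0, 228.2]
orientation: [0.048, 1.575, -0.046]
ft_force: [-10.4, -2.5, 2.7]
width: 0.4
```

Request:
{"fn": "apply_moves", "kwargs": {
  "commands": [
    [[0.0006, -0.0002, 0.0001, 0.004]]
  ]
}}

```text
t: 26.15
ee_pos: [525.8, -180.2, 228.2]
orientation: [0.044, 1.576, -0.043]
ft_force: [-11.0, -2.5, 2.7]
width: 0.3
```

Request:
{"fn": "apply_moves", "kwargs": {
  "commands": [
    [[0.0006, -0.0002, 0.0001, 0.004]]
  ]
}}

```text
t: 26.28
ee_pos: [526.2, -180.4, 228.2]
orientation: [0.041, 1.576, -0.039]
ft_force: [-10.6, -2.2, 1.2]
width: 0.3
```

Request:
{"fn": "apply_moves", "kwargs": {
  "commands": [
    [[0.0006, -0.0002, 0, 0.003]]
  ]
}}

```text
t: 26.4
ee_pos: [526.8, -180.6, 228.2]
orientation: [0.039, 1.576, -0.037]
ft_force: [-11.1, -2.0, 1.8]
width: 0.3
```

Request:
{"fn": "apply_moves", "kwargs": {
  "commands": [
    [[0.0006, -0.0002, 0, 0.003]]
  ]
}}

```text
t: 26.52
ee_pos: [527.3, -180.9, 228.2]
orientation: [0.037, 1.577, -0.035]
ft_force: [-12.5, -2.5, 2.5]
width: 0.4
```

Request:
{"fn": "apply_moves", "kwargs": {
  "commands": [
    [[0.0004, -0.0001, 0, 0.002]]
  ]
}}

```text
t: 26.65
ee_pos: [527.7, -181.0, 228.2]
orientation: [0.035, 1.577, -0.033]
ft_force: [-11.4, -4.0, 3.0]
width: 0.7
```

Request:
{"fn": "apply_moves", "kwargs": {
  "commands": [
    [[0.0003, -0.0005, 0, 0.002]]
  ]
}}

```text
t: 26.78
ee_pos: [528.0, -181.2, 228.2]
orientation: [0.034, 1.577, -0.031]
ft_force: [-10.6, 0.3, 2.9]
width: 0.3
```

Request:
{"fn": "apply_moves", "kwargs": {
  "commands": [
    [[0.0004, -0.0002, 0, 0.002]]
  ]
}}

```text
t: 26.9
ee_pos: [528.4, -181.4, 228.2]
orientation: [0.033, 1.577, -0.03]
ft_force: [-11.7, 0.6, 2.6]
width: 0.6
```

Request:
{"fn": "apply_moves", "kwargs": {
  "commands": [
    [[0.0004, -0.0002, 0, 0.002]]
  ]
}}

```text
t: 27.02
ee_pos: [528.9, -181.5, 228.2]
orientation: [0.031, 1.577, -0.028]
ft_force: [-10.5, 0.4, 2.6]
width: 0.5
```

Request:
{"fn": "apply_moves", "kwargs": {
  "commands": [
    [[0.0004, -0.0002, 0, 0.002]]
  ]
}}

```text
t: 27.15
ee_pos: [529.3, -181.7, 228.2]
orientation: [0.029, 1.576, -0.027]
ft_force: [-10.7, 0.1, 2.7]
width: 0.3
```

Run:
```python
from h import *
save(viewer.get_image("scene"),"p2s",(310,150,400,240),8)
save(viewer.get_image("top"),"p2t",(265,150,335,210),10)
```

View pics/p2s.png

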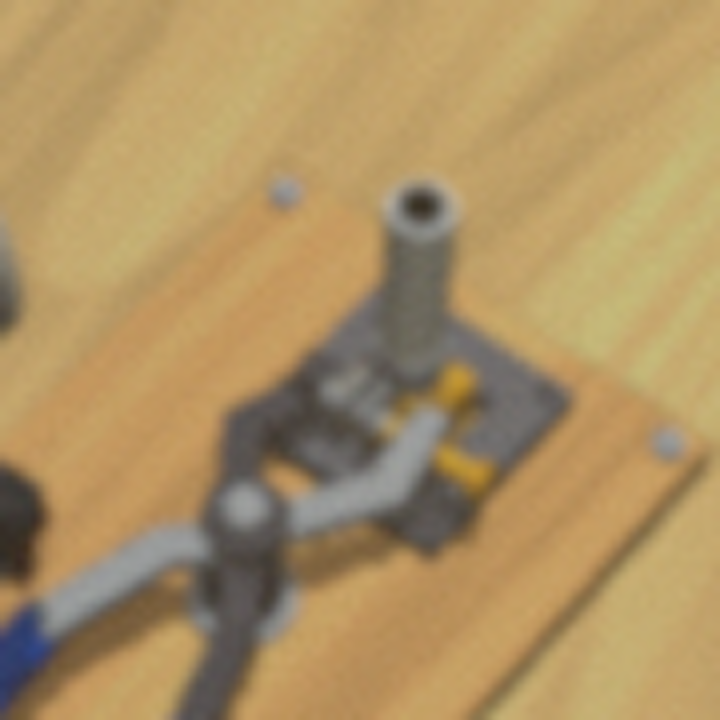

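View pics/p2t.png

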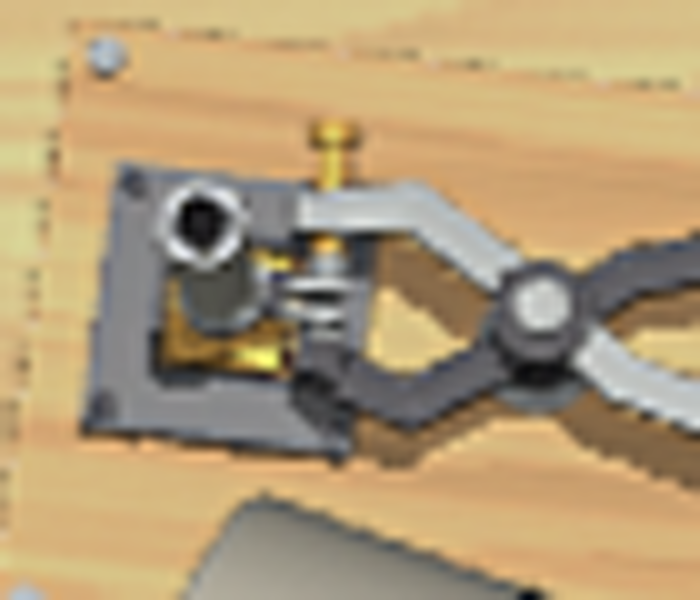

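Request:
{"fn": "apply_moves", "kwargs": {
  "commands": [
    [[0.0004, -0.0002, 0, 0.002]]
  ]
}}

```text
t: 27.38
ee_pos: [529.8, -181.9, 228.2]
orientation: [0.028, 1.576, -0.025]
ft_force: [-9.1, 0.6, 2.0]
width: 0.1
```

Request:
{"fn": "apply_moves", "kwargs": {
  "commands": [
    [[0.0004, -0.0002, 0, 0.002]]
  ]
}}

```text
t: 27.5
ee_pos: [530.5, -182.2, 228.2]
orientation: [0.026, 1.575, -0.024]
ft_force: [-8.0, 0.6, -0.4]
width: 0.4
```

Request:
{"fn": "apply_moves", "kwargs": {
  "commands": [
    [[0, 0, 0, 0]]
  ]
}}

```text
t: 27.62
ee_pos: [531.3, -182.4, 228.4]
orientation: [0.025, 1.573, -0.024]
ft_force: [-3.3, -0.3, -3.2]
width: 0.3
```

Request:
{"fn": "apply_moves", "kwargs": {
  "commands": [
    [[-0.004, 0.001, 0, 0], [-0.012, 0.006, 0, -0.03], [-0.022, 0.012, 0, -0.08], [-0.034, 0.02, 0, -0.13], [-0.05, 0.03, 0, -0.2], [-0.066, 0.04, 0, -0.28], [-0.082, 0.049, 0, -0.36], [-0.092, 0.055, 0, -0.4]]
  ]
}}

```text
t: 28.62
ee_pos: [439.6, -127.1, 229.6]
orientation: [0.341, 1.542, -0.341]
ft_force: [0.7, 0.3, -0.3]
width: 0.3
```

Run:
```python
from h import *
o=readout.get_obs(); print(o["t"],o["ee_pos"],o["ft_force"])
save(viewer.get_image("scene"),"p3s",(230,150,400,270),4.5)
save(viewer.get_image("top"),"p3t",(255,140,395,240),5)
```

```text
28.625 [ 439.55693429 -127.0726621   229.56492165] [ 0.65543388  0.33913564 -0.26490246]
```

View pics/p3s.png

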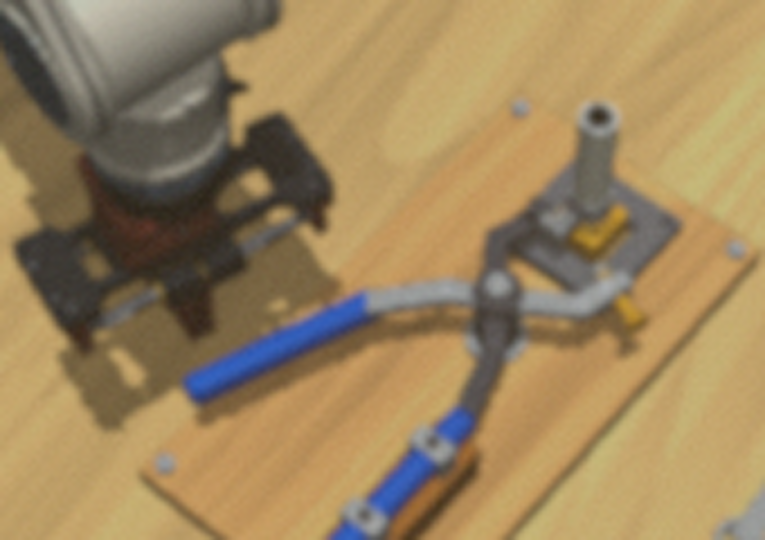

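View pics/p3t.png

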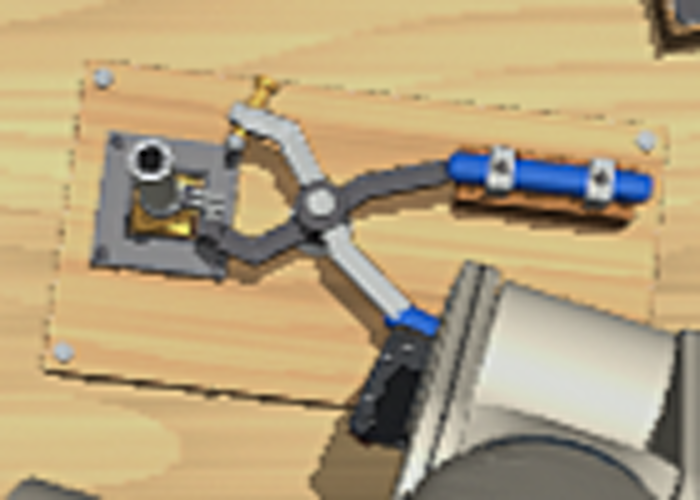

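Request:
{"fn": "apply_moves", "kwargs": {
  "commands": [
    [[0, 0, 0.05, 0], [0, 0, 0.1, 0], [0, 0, 0.15, 0.02], [0.02, 0.01, 0.18, 0.08], [0.06, 0.03, 0.18, 0.15], [0.1, 0.055, 0.18, 0.22], [0.145, 0.08, 0.18, 0.3], [0.18, 0.1, 0.18, 0.36]]
  ]
}}

```text
t: 29.72
ee_pos: [622.0, -26.4, 409.7]
orientation: [0.054, 1.568, -0.054]
ft_force: [0.1, -0.6, 0.1]
width: 0.4
```

Request:
{"fn": "apply_moves", "kwargs": {
  "commands": [
    [[0.019, 0.008, 0, 0.03], [0.019, 0.008, 0, 0.03], [0.019, 0.008, 0, 0.03]]
  ]
}}

```text
t: 30.1
ee_pos: [638.4, -19.9, 409.0]
orientation: [0.033, 1.571, -0.033]
ft_force: [-0.6, 0.2, 0.1]
width: 0.3
```

```bash
python3 chk2.py f1
python3 - <<'E'
from h import *
save(viewer.get_image("top"),"f1t")
E
```

```text
30.15 [638.257 -20.048 409.115] [0.155 0.89  0.276] 0.43435935412153176
```

View pics/f1.png

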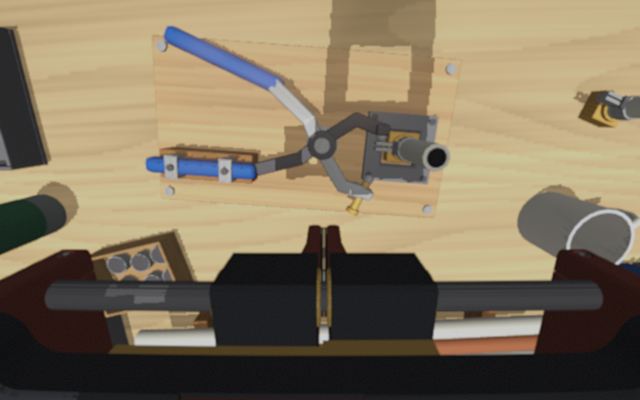

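View pics/f1z.png

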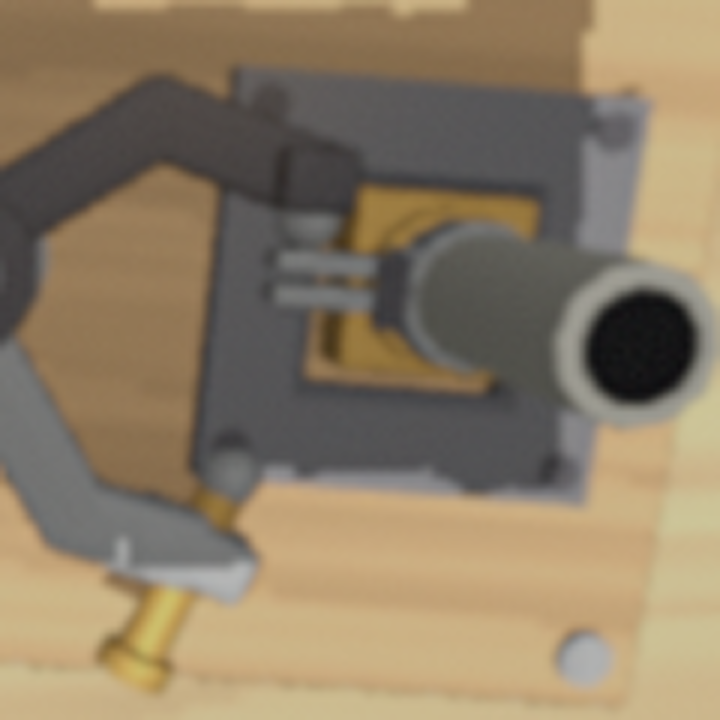

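View pics/f1t.png

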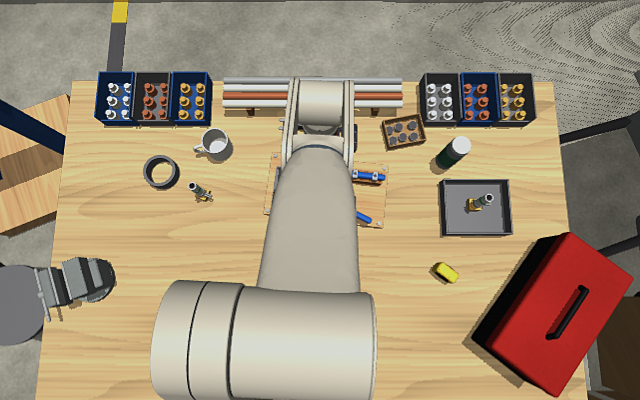

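Request:
{"fn": "apply_moves", "kwargs": {
  "commands": [
    [[0, 0, 0.02, 0], [0, 0, 0.03, 0], [0, 0, 0.03, 0], [0, 0, 0.03, 0]]
  ]
}}

```text
t: 30.75
ee_pos: [638.7, -19.7, 438.6]
orientation: [0.033, 1.571, -0.033]
ft_force: [-0.2, -0.2, 1.0]
width: 0.3
```

```bash
python3 -c "
from h import *
print(workorder.close_job()); print(readout.get_obs()['t'])"
```

```text
the job is handed in; nothing more can be done
None
the job is handed in; nothing more can be done
```

The clamp is shut and the tail is standing in the nest. The job was handed in at about 31 s of the 69 s allowed.

- **Placing:** I stood the open-clamp tail in the nest. It first sat against the +x wall of the pocket, so I gripped it again and moved it about 2 mm back towards the centre. That kept it clear of the fixed jaw.
- **Clamping:** I pushed the free handle in small steps. The measured push rose to between 10.5 and 12.5 N. The highest reading, 12.5 N, included some rubbing along the handle and was a little above the nominal 10 N, but under the 16 N limit. It then dropped to 3.3 N with no further motion commanded. I stopped there, backed off, and the handle sprang back open.
- **Last checks:** In the final wrist picture:
  - The lugs are about 2 mm apart, against 8 mm before.
  - The tail is upright and seated, with its lugs between the jaws.
  - The lever is open.
  - The bystanders I could see had not moved. In the last top view the arm hid the wrench and most of the station.
- **What disagreed:** My board-corner fit put the nest about 2 mm off from where the tail actually seated. A vertical rubbing force of up to 7 N also built up during the push, which I relieved by raising the tool slightly. The hand-in gave no verdict.

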